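# Line up sealed models and hold the curing dial at full output

## Robot

A 6-joint arm with a two-finger parallel gripper is mounted at the origin on a cart in front of the work surface, level with it; the furniture and walls round the work are solid. World frame = base frame: x ahead of the robot, y to its left, z up, the work surface at z = 0. Lengths are in m, angles in rad, forces in N, time in s.
With the tool pointing down it reaches from about 0.375 to 0.975 m from the base axis. Payload 3.8 kg.
Tool frame: the origin (TCP) lies at the very end of the fingers, on their centre line; the grasp point (between the pads) lies 19 mm behind it; z points along the fingers, y is the direction in which the jaws open and shut (so a half turn about z gives the same grasp; the last joint's range is limited). The gripper opens to 85 mm and grips with 20 to 120 N. Pads are 22 mm wide; open, the fingers measure 114 mm over their backs; the gripper's body (76 mm by 85 mm) begins 54 mm behind the grasp point. The pads swing forward as they close: fully open they stand 13 mm farther back than shut.
Start: joints at [1.127, 0.264, 1.604, -0, 1.274, -0.037], TCP at [0.267, 0.62, 0.231] pointing down, gripper open.
Joint ranges: [-2.63, 2.63], [-0.94, 2.18], [0.31, 2.57], [-1.31, 4.45], [0, 2.66], [-2.55, 2.55]. Speed limits (rad/s): [2.57, 2.57, 3.14, 3.14, 3.14, 3.14].

## Interface

Orientations are given as a rotation vector (axis times angle).
In Python, from workcell import bot, viewer, finish_job gives the robot as it stands.
- The arm moves only by the tool servo_tool, never from a script. Its argument "plan" is a list that holds one entry, the list of rows, each a list of 6 numbers: the shift along the tool's x, y, z in cm, then the turn, a rotation vector about the tool's x, y, z in degrees. A call has 1 to 20 rows; each row is the pose to reach, as a shift and turn from the pose measured when the call began, along the tool's axes at that moment; what a row does not reach only later rows make up. A row lasts 1/12 s, in which the tool goes at most 41.7 mm and 7.16 degrees, less where a joint would pass 70% of its speed; a pose out of reach is approached as far as the arm can. A call with a gripper value outside its range is refused whole. "claw" is the finger opening in cm, from 0 to 8.54, set as the call begins (left out, the last holds). The fingers move at their own pace and stop on an object; "grip_force" is the grip in N (left out, the last holds). Time passes only in rows, so rows that repeat a pose let the fingers close. It gives the time, the measured TCP pose, the force and the opening at its end, in the units of the state.
- bot.read_state(): the state, without advancing time (a new reading comes with each control period).
- viewer.read_camera(name): name is "scene" or "top"; returns a dict with "color" (384x512x3 uint8, red, green, blue), "fx", "fy", "cx", "cy" (pixels), "k1" (the pictures are not rectified: a ray, as slopes to the right and down, at radius r is drawn at 1 + k1 r^2 times it, then the intrinsics apply), "eye" and "rotation" of the camera in the world. Camera axes: x right, y down, z forward; pixel columns grow to the right and rows downward; lengths in m; the calibration is good to about 2 mm. A picture is of the moment at which its call begins. There is no depth.
- finish_job(): hands the job in, once; it reports no verdict.
The state is a dict: "time": time; "q": joint angles; "joint_vel": joint speeds; "joint_torque": joint torques, N m; "tool_pos": TCP position; "tcp_rot": TCP orientation; "wrist_force": force on the tool from outside, world axes, zero at the start; "torque": the same for the moment, N m; "width": opening from 0.0 (shut) to 1.0 (fully open).
Only numpy, scipy, OpenCV 4.12 (cv2) and the standard library are available. Lean on these libraries where they do the work, as an engineer would, in place of code of your own. Each camera call takes 0.05 s, during which the arm holds its last target.

## Task

Three plaster models have been brushed with light-cure sealer; the first already stands in the right-hand frame on the curing unit's tray. Complete the row: set the other two down (do not drop them) squarely in the two free marked frames, whichever in which, front teeth towards the lamp head at the back like the first, which stays in its frame. Only when all three are in place, press the red paddle of the spring-return output dial down past its first two clicks to the third and hold it there for at least two seconds: finish the job while still holding it down, with the models untouched and the pin holder, jar and bur block left standing where they are.

Things in the scene. Friction and masses are not known exactly. Their poses are not given: they have to be found in the camera images.
- curing_unit: White open light-curing unit, fixed on the worktop, 240 mm deep (x -120 to 120), 370 wide, 200 high. Origin on the worktop under its middle; x to the lamp head at the back, y left, z up. Stainless tray (170 x 280, rim 15 mm above its liner) at the left, lamp head over its back edge, from 90 mm behind the frames' centres, 0.12 to 0.20 m up. Control pod at the right (y -152 to -88, 130 mm high, front panel at x 0).
- place_left (a point): Centre of the left marked frame (66 x 75 mm, white lines, seen from the front) on the dark tray liner, on its surface, 59 mm above the worktop. The three centres stand 84 mm apart along the unit's y. Axes as the unit's.
- place_middle (a point): Centre of the middle marked frame (66 x 75 mm, white lines, seen from the front) on the dark tray liner, on its surface, 59 mm above the worktop. The three centres stand 84 mm apart along the unit's y. Axes as the unit's.
- place_right (a point): Centre of the right marked frame (66 x 75 mm, white lines, seen from the front) on the dark tray liner, on its surface, 59 mm above the worktop. The three centres stand 84 mm apart along the unit's y. Axes as the unit's.
- place_left_rear (a point): Point of the left frame 28 mm behind its centre, towards the lamp head: the front point of a well placed model lies over it.
- place_middle_rear (a point): Point of the middle frame 28 mm behind its centre, towards the lamp head: the front point of a well placed model lies over it.
- place_right_rear (a point): Point of the right frame 28 mm behind its centre, towards the lamp head: the front point of a well placed model lies over it.
- model_a: Beige plaster model of a dental arch, loose, about 0.14 kg. Base 57 x 66 mm and 16 mm high, vertical sides, teeth rise to 28 mm. Origin at the centre of the underside; its front teeth point along its own -x, its flat heel faces +x. Grasp low on the base, across its 57 mm (x): one finger on the blunt front, one on the flat heel.
- model_b: White plaster model of a dental arch, loose, about 0.14 kg. Base 57 x 66 mm and 16 mm high, vertical sides, teeth rise to 28 mm. Origin at the centre of the underside; its front teeth point along its own -x, its flat heel faces +x. Grasp low on the base, across its 57 mm (x): one finger on the blunt front, one on the flat heel.
- model_c: Already in the right-hand frame: beige plaster model of a dental arch, loose, about 0.14 kg. Base 57 x 68 mm and 16 mm high, vertical sides, teeth rise to 28 mm. Origin at the centre of the underside; its front teeth point along its own -x, its flat heel faces +x. Grasp low on the base, across its 57 mm (x): one finger on the blunt front, one on the flat heel.
- model_a_front (a point): Foremost point of model a's base, under its front teeth, 28 mm from its origin along its own -x, at the underside.
- model_b_front (a point): Foremost point of model b's base, under its front teeth, 28 mm from its origin along its own -x, at the underside.
- model_c_front (a point): Foremost point of model c's base, under its front teeth, 28 mm from its origin along its own -x, at the underside.
- cure_dial (a joint): Angle of the black dial (41 mm) on the pod's front: 0 off; detents at 0.32, 0.64, 0.96 rad (one, two, three dots), clicks felt 0.16 before each, end stop 1.03. Grows clockwise seen from the front, as the paddle at its right is pressed down. A spring turns it back to 0 from everywhere when let go. Pressing the paddle takes 6 to 9 N at the start of each click, less after it; holding at the third 4 to 7 N.
- task_lamp_arm (a joint): Bench lamp over the worktop, raised, to be left alone: its white light bar hangs at x 0.25 to 0.36, y -0.31 to 0.31, underside 0.70 m above the worktop; its arm runs back from it over y -0.03, sloping down to 0.45 m at x 0.78. Joint value: raise of the arm, rad, about 0.24.
- dial_paddle: Red thumb paddle of the dial, 40 mm long along the unit's x, 24 mm wide, 9 mm thick, at the right of the dial, its middle 47 mm from the axis, standing 5 to 45 mm out from the panel in front of it. Its origin lies on the dial's axis in the panel's plane.
- paddle_top (a point): Middle of the paddle's upper face, 30 mm in front of the panel; it moves with the dial. With the dial at 0 the paddle points 0.52 rad above the horizontal (face about 119 mm above the worktop), at the third detent 0.44 rad below it (face about 76 mm above the worktop).
- dial_axis (a point): Point on the dial's axis 30 mm in front of the panel, 92 mm above the worktop; does not move. The axis runs along the unit's x.
- pin_holder: Bystander: steel holder with upright pins, 30 mm wide, 66 mm high, loose, right of the unit. Origin under its middle.
- glaze_jar: Bystander: small jar with a black lid, 41 mm wide, 35 mm high, loose, behind the models. Origin under its middle.
- bur_block: Bystander: blue round bur block, 54 mm wide, 62 mm high with its burs, loose, right of the unit. Origin under its middle.
Not all that is in view belongs to the job. Leave any orange look-alike of the model_c alone.

How it is judged:
On the way, in this order (a step that is already met when the one before it is completed fails the run):
1. all three models stand in their frames, released, front teeth towards the lamp head (horizontal distance between model_c and place_right below 0.012 m and horizontal distance between model_c_front and place_right_rear below 0.016 m and angle between the x axis of model_c and the x axis of curing_unit, either way round below 0.2 rad and z of model_c in the frame of place_right below 0.005 m and ((horizontal distance between model_a and place_left below 0.012 m and horizontal distance between model_a_front and place_left_rear below 0.016 m and angle between the x axis of model_a and the x axis of curing_unit, either way round below 0.2 rad and z of model_a in the frame of place_left below 0.005 m) or (horizontal distance between model_b and place_left below 0.012 m and horizontal distance between model_b_front and place_left_rear below 0.016 m and angle between the x axis of model_b and the x axis of curing_unit, either way round below 0.2 rad and z of model_b in the frame of place_left below 0.005 m)) and ((horizontal distance between model_a and place_middle below 0.012 m and horizontal distance between model_a_front and place_middle_rear below 0.016 m and angle between the x axis of model_a and the x axis of curing_unit, either way round below 0.2 rad and z of model_a in the frame of place_middle below 0.005 m) or (horizontal distance between model_b and place_middle below 0.012 m and horizontal distance between model_b_front and place_middle_rear below 0.016 m and angle between the x axis of model_b and the x axis of curing_unit, either way round below 0.2 rad and z of model_b in the frame of place_middle below 0.005 m)) and contact force between each of model_a, model_b, model_c and the arm below 0.1 N and contact force between each of model_a, model_b, model_c and the fingers below 0.1 N and linear speed of each of model_a, model_b, model_c below 0.02 m/s and value of joint cure_dial below 0.4 rad), for 0.2 s.
2. the dial is pressed to its third detent by the robot and held there for two seconds, the row undisturbed (horizontal distance between model_c and place_right below 0.012 m and horizontal distance between model_c_front and place_right_rear below 0.016 m and angle between the x axis of model_c and the x axis of curing_unit, either way round below 0.2 rad and z of model_c in the frame of place_right below 0.005 m and ((horizontal distance between model_a and place_left below 0.012 m and horizontal distance between model_a_front and place_left_rear below 0.016 m and angle between the x axis of model_a and the x axis of curing_unit, either way round below 0.2 rad and z of model_a in the frame of place_left below 0.005 m) or (horizontal distance between model_b and place_left below 0.012 m and horizontal distance between model_b_front and place_left_rear below 0.016 m and angle between the x axis of model_b and the x axis of curing_unit, either way round below 0.2 rad and z of model_b in the frame of place_left below 0.005 m)) and ((horizontal distance between model_a and place_middle below 0.012 m and horizontal distance between model_a_front and place_middle_rear below 0.016 m and angle between the x axis of model_a and the x axis of curing_unit, either way round below 0.2 rad and z of model_a in the frame of place_middle below 0.005 m) or (horizontal distance between model_b and place_middle below 0.012 m and horizontal distance between model_b_front and place_middle_rear below 0.016 m and angle between the x axis of model_b and the x axis of curing_unit, either way round below 0.2 rad and z of model_b in the frame of place_middle below 0.005 m)) and value of joint cure_dial above 0.88 rad and velocity of joint cure_dial below 0.2 rad/s and contact force between any of the fingers, the arm and dial_paddle above 1.5 N), for 2 s.
At the end, for the whole second after the job is handed in: One model in each of the three frames (centre within 12 mm, within 0.2 rad of square, front towards the lamp head, flat on the liner), untouched and at rest, while the robot keeps pushing the paddle with more than 1.5 N and the dial stands beyond 0.88 rad, at its third detent (all of step 2 and contact force between each of model_a, model_b, model_c and the arm below 0.1 N and contact force between each of model_a, model_b, model_c and the fingers below 0.1 N and linear speed of each of model_a, model_b, model_c below 0.02 m/s); the arm keeps its last pose, push and grip.
It fails at once if the dial is pressed beyond its first detent while a model is not in place in the row (value of joint cure_dial above 0.48 rad and not (horizontal distance between model_c and place_right below 0.012 m and horizontal distance between model_c_front and place_right_rear below 0.016 m and angle between the x axis of model_c and the x axis of curing_unit, either way round below 0.2 rad and z of model_c in the frame of place_right below 0.005 m and ((horizontal distance between model_a and place_left below 0.012 m and horizontal distance between model_a_front and place_left_rear below 0.016 m and angle between the x axis of model_a and the x axis of curing_unit, either way round below 0.2 rad and z of model_a in the frame of place_left below 0.005 m) or (horizontal distance between model_b and place_left below 0.012 m and horizontal distance between model_b_front and place_left_rear below 0.016 m and angle between the x axis of model_b and the x axis of curing_unit, either way round below 0.2 rad and z of model_b in the frame of place_left below 0.005 m)) and ((horizontal distance between model_a and place_middle below 0.012 m and horizontal distance between model_a_front and place_middle_rear below 0.016 m and angle between the x axis of model_a and the x axis of curing_unit, either way round below 0.2 rad and z of model_a in the frame of place_middle below 0.005 m) or (horizontal distance between model_b and place_middle below 0.012 m and horizontal distance between model_b_front and place_middle_rear below 0.016 m and angle between the x axis of model_b and the x axis of curing_unit, either way round below 0.2 rad and z of model_b in the frame of place_middle below 0.005 m)))).
It fails at once if the pin holder, the jar or the bur block is knocked over or shifted by more than 30 mm (distance of any of pin_holder, glaze_jar, bur_block from where it was at the start of the episode above 0.03 m or angle between any of pin_holder, glaze_jar, bur_block's own z axis and vertical above 0.5 rad).
It fails at once if a model is tipped over (angle between any of model_a, model_b, model_c's own z axis and vertical above 0.8 rad).
It fails at once if a model is dropped (falls freely by more than about 13 mm) ((linear speed of model_a above 0.5 m/s and contact force between model_a and anything else below 0.01 N) or (linear speed of model_b above 0.5 m/s and contact force between model_b and anything else below 0.01 N) or (linear speed of model_c above 0.5 m/s and contact force between model_c and anything else below 0.01 N)).
It also fails if it takes over 56 s, if anything falls off the work surface, if the arm or the gripper's body presses on something with over 40 N, if the wrist force passes 120 N, or if a joint passes its speed limit or range.

## Working session

There is one attempt and no reset: what is moved stays moved. The work goes in short steps, Python scripts to look and compute and a tool call to move; the robot and the scene stay as the last step left them, time stands still between calls to the robot, and variables do not carry over. Pictures are saved under pics/ and viewed, and the job is handed in when it is done.

Besides the shell and the picture viewer there is one more tool, called after "Request:" as name([rows], argument=value, ...), one row to a line, values as JSON. servo_tool: Moves the arm, as the interface text tells. Its arguments: {"type":"object","properties":{"plan":{"type":"array"},"claw":{"type":"number"},"grip_force":{"type":"number"}},"required":["plan"]}

```bash
mkdir -p pics; ls; cat > h.py <<'E'
import numpy as np, cv2
from workcell import bot, viewer
def shot(n,f):
    c=viewer.read_camera(n); cv2.imwrite(f'pics/{f}.png',c['color'][:,:,::-1]); 
    d={k:np.array(c[k]) for k in ('fx','fy','cx','cy','k1','eye','rotation')}; np.savez(f'pics/{f}.npz',**d); return c
E
python3 - <<'E'
from h import *
for n in ('scene','top'):
    c=shot(n,n+'0'); print(n,{k:np.round(c[k],4).tolist() for k in c if k!='color'})
print(bot.read_state())
E
```

```text
pics
scene {'fx': 449.671, 'fy': 449.671, 'cx': 258.7663, 'cy': 191.8583, 'k1': -0.0319, 'eye': [0.8933, -0.5361, 1.6341], 'rotation': [-2.5684, -0.644, 0.1714]}
top {'fx': 495.9547, 'fy': 495.9547, 'cx': 254.7156, 'cy': 194.7244, 'k1': -0.1121, 'eye': [-0.4812, 0.4535, 1.6095], 'rotation': [-1.5442, 2.1477, -0.7511]}
{'time': 0.1, 'q': array([ 1.12712314e+00,  2.64655866e-01,  1.60525186e+00,  1.09520751e-05,
        1.27373285e+00, -3.68703005e-02]), 'joint_vel': array([ 6.20937961e-04, -1.25450342e-03, -1.06931020e-03, -8.57211733e-05,
       -1.69971277e-04, -6.11293387e-04]), 'joint_torque': array([ 1.98998496e-04, -5.16708183e+01, -3.68588769e+01, -5.52697600e-05,
        6.25674409e-03, -2.39866665e-05]), 'tool_pos': array([0.26676982, 0.61931029, 0.23009355]), 'tcp_rot': array([-0.63451156, -3.07633939,  0.00312006]), 'wrist_force': array([0.08547551, 0.20823729, 0.13143623]), 'torque': array([ 0.04187495, -0.00922451, -0.02583348]), 'width': 1.0026423588379014}
```

View pics/scene0.png

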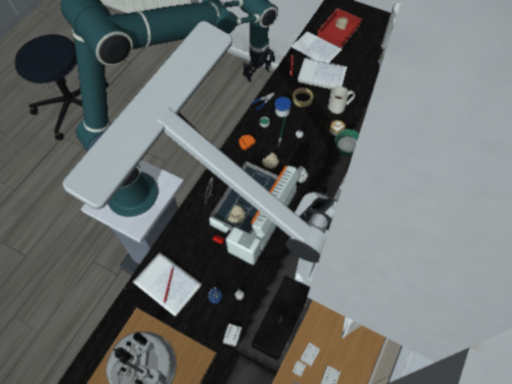

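View pics/top0.png

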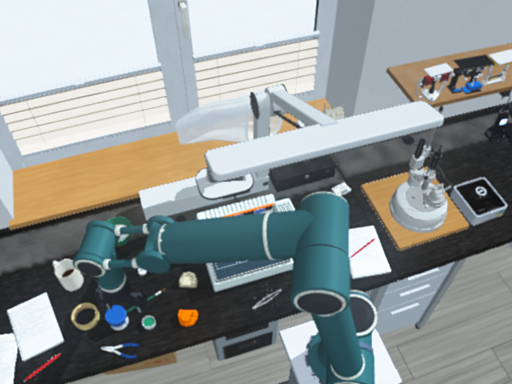

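```bash
python3 - <<'E'
import cv2
a=cv2.imread('pics/scene0.png'); cv2.imwrite('pics/s0c.png',cv2.resize(a[80:310,190:390],None,fx=2.6*1.0,fy=2.6,interpolation=cv2.INTER_CUBIC))
a=cv2.imread('pics/top0.png'); cv2.imwrite('pics/t0c.png',cv2.resize(a[190:340,60:320],None,fx=3,fy=3,interpolation=cv2.INTER_CUBIC))
E
```

```text
(no output)
```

View pics/s0c.png

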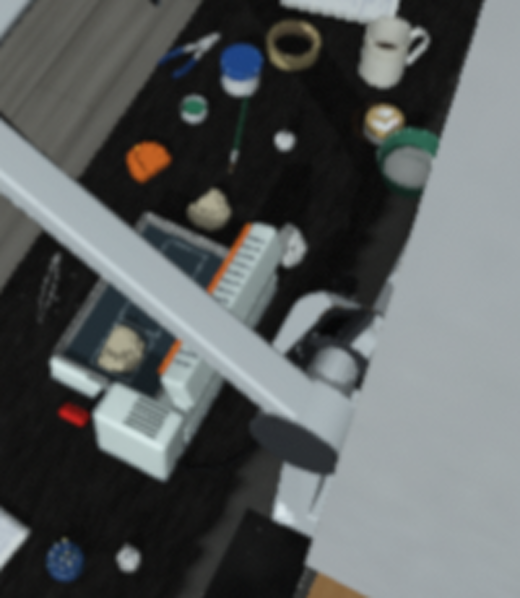

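View pics/t0c.png

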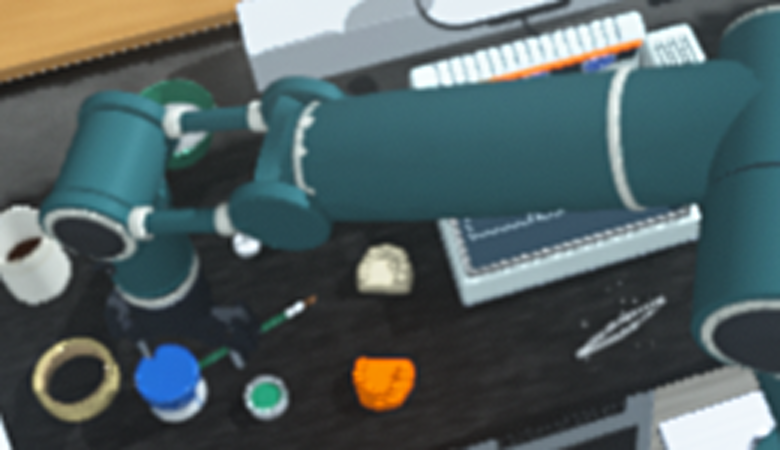

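```bash
cat >> h.py <<'E'
from scipy.spatial.transform import Rotation as Rn
def load(f): return {k:v for k,v in np.load(f'pics/{f}.npz').items()}
def RM(c):
    r=np.array(c['rotation']); return r if r.shape==(3,3) else Rn.from_rotvec(r).as_matrix()
def pix2world(c,uv,z):
    x=np.array([(uv[0]-c['cx'])/c['fx'],(uv[1]-c['cy'])/c['fy']]); s=x.copy()
    for _ in range(20): s=x/(1+c['k1']*(s@s))
    d=RM(c)@np.array([s[0],s[1],1]); return c['eye']+d*(z-c['eye'][2])/d[2]
def proj(c,P):
    p=RM(c).T@(np.asarray(P,float)-c['eye']); s=p[:2]/p[2]; s=s*(1+c['k1']*(s@s)); return np.array([c['fx']*s[0]+c['cx'],c['fy']*s[1]+c['cy']])
E
python3 - <<'E'
from h import *
s=load('scene0');t=load('top0')
S=lambda u,v,z:print('S',u,v,np.round(pix2world(s,(190+u/2.6,80+v/2.6),z),3))
T=lambda u,v,z:print('T',u,v,np.round(pix2world(t,(60+u/3,190+v/3),z),3))
S(210,208,.02);T(385,270,.02)
S(147,160,.02);T(385,385,.02)
S(293,245,.02);S(285,140,.02)
S(147,213,.074); T(445,225,.074);T(463,307,.0);
S(65,560,.05);S(128,558,.06);S(73,413,.119)
S(52,362,.074);S(122,350,.08)
print(proj(t,(0.267,.62,.231)),proj(s,(0.267,.62,.231)))
E
```

```text
S 210 208 [0.438 0.408 0.02 ]
T 385 270 [0.428 0.408 0.02 ]
S 147 160 [0.3   0.443 0.02 ]
T 385 385 [0.282 0.445 0.02 ]
S 293 245 [0.589 0.408 0.02 ]
S 285 140 [0.487 0.589 0.02 ]
S 147 213 [0.37  0.321 0.074]
T 445 225 [0.434 0.327 0.074]
T 463 307 [0.361 0.33  0.   ]
S 65 560 [ 0.536 -0.215  0.05 ]
S 128 558 [ 0.613 -0.174  0.06 ]
S 73 413 [ 0.454 -0.044  0.119]
S 52 362 [0.372 0.026 0.074]
S 122 350 [0.455 0.09  0.08 ]
[126.12267542 309.7095794 ] [258.7890597   78.08762884]
```

```bash
python3 - <<'E'
import cv2,numpy as np
a=cv2.imread('pics/scene0.png'); b=cv2.imread('pics/top0.png')
f=lambda im,u,v,w,s:cv2.resize(im[v-w:v+w,u-w:u+w],(s,s),interpolation=cv2.INTER_CUBIC)
cv2.imwrite('pics/m0.png',np.hstack([f(a,270,160,20,266),f(a,303,174,20,266),f(b,188,280,20,266)]))
cv2.imwrite('pics/u0.png',cv2.resize(a[155:265,200:310],(700,600),interpolation=cv2.INTER_CUBIC))
from h import *
s=load('scene0');t=load('top0')
def ray(c,uv): 
    p=pix2world(c,uv,0.)-c['eye']; return p/np.linalg.norm(p)
def tri(us,ut):
    d1,d2=ray(s,us),ray(t,ut); A=np.stack([d1,-d2],1); k=np.linalg.lstsq(A,t['eye']-s['eye'],rcond=None)[0]
    p,q=s['eye']+k[0]*d1,t['eye']+k[1]*d2; return (p+q)/2,np.linalg.norm(p-q)
print(tri((95,25),(325,240)),tri((113,48),(320,290)))
E
```

```text
(array([0.00290778, 0.14223742, 0.76426092]), np.float64(0.0015415179773522608)) (array([-0.02686399,  0.17208904,  0.63213429]), np.float64(0.03796476750403772))
```

View pics/m0.png

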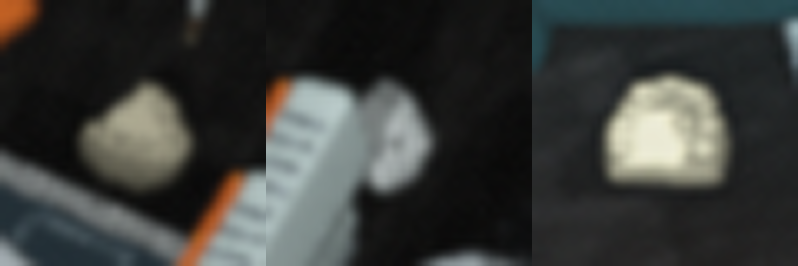

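View pics/u0.png

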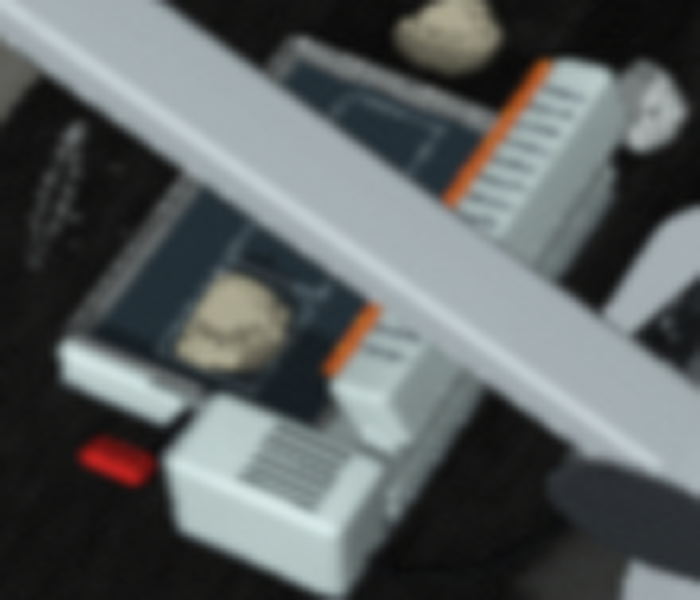

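```bash
python3 - <<'E'
from h import *
s=load('scene0')
for n,u,v,z in [('pod FL',215,395,.13),('pod FR',170,462,.13),('pod BR',345,525,.13),('pod BL',385,462,.13),('tray FL',293,40,.074),('tray FR',62,345,.074),('fr L BL',440,130,.059),('fr L FL',352,95,.059),('head L f top',545,62,.2),('head R f top',330,372,.2),('head R front',375,305,.2),('head BL',615,72,.2),('frR FR',163,352,.059),('frR BR',250,388,.059),('frR BL?',325,290,.059),('frM FR?',230,255,.059),('paddle',118,460,.119),('B',650,105,.02)]:
    print(n,np.round(pix2world(s,(200+u/6.364,155+v/5.4545),z),4))
E
```

```text
pod FL [0.485 0.019 0.13 ]
pod FR [ 0.4866 -0.0353  0.13  ]
pod BR [ 0.5954 -0.0275  0.13  ]
pod BL [0.5942 0.0223 0.13  ]
tray FL [0.3688 0.318  0.074 ]
tray FR [0.3692 0.0296 0.074 ]
fr L BL [0.4852 0.3008 0.059 ]
fr L FL [0.4211 0.3012 0.059 ]
head L f top [0.5513 0.3034 0.2   ]
head R f top [0.5519 0.0371 0.2   ]
head R front [0.5511 0.0912 0.2   ]
head BL [0.5913 0.3155 0.2   ]
frR FR [0.4212 0.0593 0.059 ]
frR BR [0.4817 0.0598 0.059 ]
frR BL? [0.4845 0.149  0.059 ]
frM FR? [0.4188 0.1461 0.059 ]
paddle [ 0.4566 -0.0444  0.119 ]
B [0.5868 0.4064 0.02  ]
```

```bash
python3 - <<'E'
from h import *
t=load('top0');s=load('scene0')
T=lambda u,v,z:print('T',u,v,np.round(pix2world(t,(168+(u-532)/6.65,260+v/6.65),z),4))
S=lambda u,v,z:print('S',u,v,np.round(pix2world(s,(250+u/6.65,140+v/6.65),z),4))
T(606,182,0);T(728,183,0);T(604,140,.016);T(730,140,.016);T(665,74,.028)
S(80,140,.016);S(92,172,0);S(135,193,0);S(185,165,0);S(192,140,.016);S(150,82,.028);S(97,122,.028)
E
python3 - <<'E'
import cv2
b=cv2.imread('pics/top0.png');cv2.imwrite('pics/a1.png',cv2.resize(b[260:300,166:210],None,fx=13,fy=13,interpolation=cv2.INTER_LANCZOS4))
b=cv2.imread('pics/scene0.png');cv2.imwrite('pics/a2.png',cv2.resize(b[145:180,250:295],None,fx=13,fy=13,interpolation=cv2.INTER_LANCZOS4))
E
```

```text
T 606 182 [0.4208 0.4469 0.    ]
T 728 183 [0.3992 0.3834 0.    ]
T 604 140 [0.4373 0.442  0.016 ]
T 730 140 [0.4157 0.3764 0.016 ]
T 665 74 [0.46   0.4007 0.028 ]
S 80 140 [0.4065 0.3876 0.016 ]
S 92 172 [0.42   0.3787 0.    ]
S 135 193 [0.4518 0.3776 0.    ]
S 185 165 [0.4705 0.4117 0.    ]
S 192 140 [0.47   0.4214 0.016 ]
S 150 82 [0.429  0.4412 0.028 ]
S 97 122 [0.4132 0.3979 0.028 ]
```

View pics/a1.png

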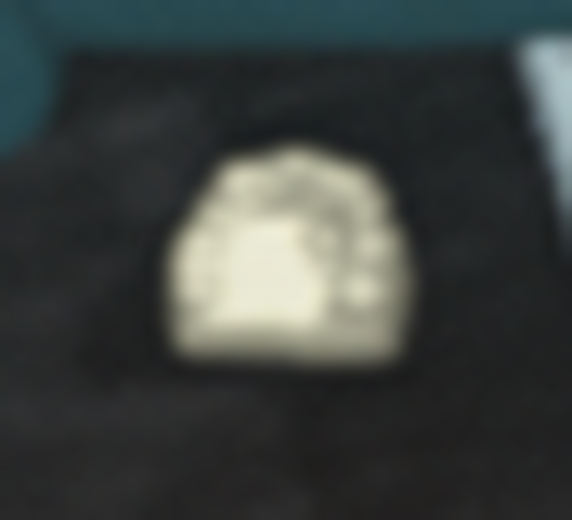

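View pics/a2.png

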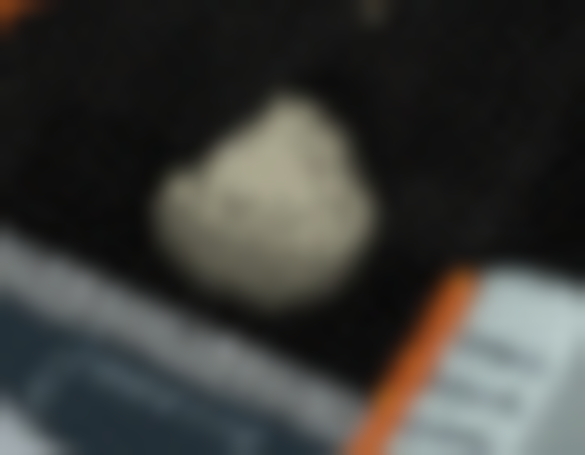

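```bash
cat >> h.py <<'E'
def target(pos,jaw):
    """rows delta for tool-down pose with jaw dir (world xy angle deg, mod 180)"""
    st=bot.read_state(); R0=Rn.from_rotvec(st['tcp_rot']); p0=st['tool_pos']
    best=None
    for k in (0,180):
        a=np.radians(jaw+k); y=np.array([np.cos(a),np.sin(a),0]); z=np.array([0,0,-1.]); x=np.cross(y,z)
        R1=Rn.from_matrix(np.stack([x,y,z],1)); rv=np.degrees((R0.inv()*R1).as_rotvec())
        if best is None or np.linalg.norm(rv)<np.linalg.norm(best): best=rv
    d=R0.inv().apply(np.array(pos)-p0)*100
    print('from',np.round(p0,4),'jaw',np.round(np.degrees(np.arctan2(*R0.as_matrix()[:2,1][::-1])),2),'row',np.round(d,2).tolist(),np.round(best,2).tolist(),'rows>=',round(max(np.linalg.norm(d)/4.17,np.linalg.norm(best)/7.16),1),'w',round(st['width'],3),'F',np.round(st['wrist_force'],2),'t',round(st['time'],2),'q',np.round(st['q'],3).tolist())
def log():
    import json,os
    st=bot.read_state(); L=json.load(open('log.json')) if os.path.exists('log.json') else []
    L.append([list(map(float,st['q'])),list(map(float,st['tool_pos'])),list(map(float,st['tcp_rot']))]); json.dump(L,open('log.json','w'))
E
python3 -c "
from h import *
log();target((.36,.52,.12),-18.7)"
```

```text
from [0.2668 0.6193 0.2301] jaw 66.69 row [-12.49, -5.41, 11.02] [-0.1, 0.08, 85.39] rows>= 11.9 w 1.003 F [0.09 0.21 0.13] t 0.1 q [1.127, 0.265, 1.605, 0.0, 1.274, -0.037]
```

Request:
servo_tool([
  [[-4, -1.8, 3.6, 0, 0, 28], [-8, -3.6, 7.3, 0, 0, 56], [-12.5, -5.4, 11, 0, 0, 85.4], [-12.5, -5.4, 11, 0, 0, 85.4], [-12.5, -5.4, 11, 0, 0, 85.4], [-12.5, -5.4, 11, 0, 0, 85.4], [-12.5, -5.4, 11, 0, 0, 85.4], [-12.5, -5.4, 11, 0, 0, 85.4]],
], claw=6.8)

```text
time: 0.77
tool_pos: [0.3601, 0.519, 0.119]
tcp_rot: [2.04, 2.388, -0.005]
wrist_force: [-0.2, -0.3, -0.3]
width: 0.794
```

```bash
python3 - <<'E'
from h import *
log(); shot('top','top1');shot('scene','scene1')
a=cv2.imread('pics/top1.png');cv2.imwrite('pics/t1c.png',cv2.resize(a[170:350,60:320],None,fx=3,fy=3,interpolation=cv2.INTER_CUBIC))
import json
from scipy.optimize import least_squares
L=json.load(open('log.json'))
def f(p):
    out=[]
    for q,t,_ in L:
        a,b,c=q[1],q[1]+q[2],q[1]+q[2]+q[4]
        r=p[0]*np.sin(a)+p[1]*np.sin(b)+p[3]*np.sin(c); z=p[2]+p[0]*np.cos(a)+p[1]*np.cos(b)+p[3]*np.cos(c)
        out+=[r-np.hypot(*t[:2]),z-t[2]]
    return out
s=least_squares(f,[.5,.5,.2,.3]);print(s.x,s.cost,[[np.arctan2(t[1],t[0])-q[0],q] for q,t,_ in L])
E
```

```text
[0.51641644 0.56554103 0.47943785 0.58113303] 1.087543438058056e-18 [[np.float64(0.036939730099152746), [1.1271231382794704, 0.2646558663392922, 1.6052518643791738, 1.095207506884199e-05, 1.2737328484420087, -0.036870300547089375]], [np.float64(0.03914230867758817), [0.9250151292925355, 0.2751741029414908, 1.80611455814045, -0.0005925171119257991, 1.0638391773212872, 0.7685515505206058]]]
```

View pics/t1c.png

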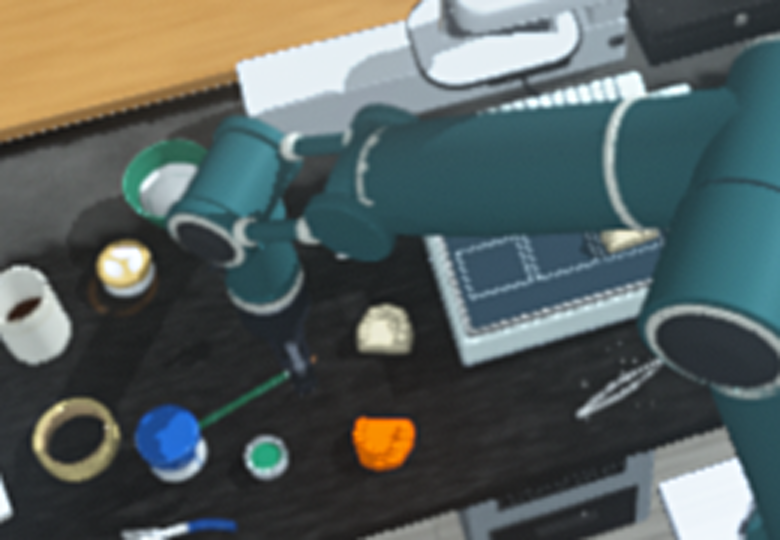

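View pics/top1.png

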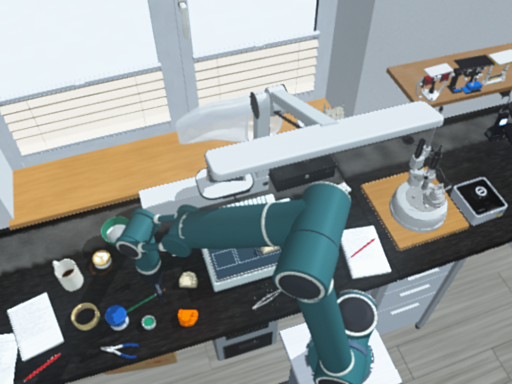

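View pics/scene1.png

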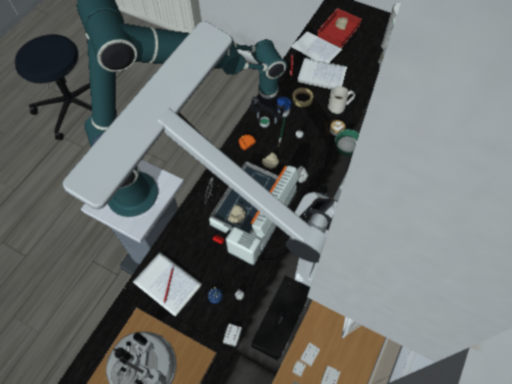

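Request:
servo_tool([
  [[0, 0, 0, 5, 5, 0], [0, 0, 0, 8, 8, 0], [0, 0, 0, 8, 8, 0]],
])

```text
time: 1.12
tool_pos: [0.3615, 0.5181, 0.1187]
tcp_rot: [-1.905, -2.245, 0.029]
wrist_force: [0.7, -0.7, 0.4]
width: 0.801
```

```bash
python3 - <<'E'
from h import *
log()
import json
from scipy.optimize import least_squares
L=json.load(open('log.json'))
# generic serial: Rz(q0) T(0,off,h) Ry(q1) Tz(L1) Ry(q2) Tz(L2) [q3 about forearm z] Ry(q4) Rz(q5)..Tz(d)
def fk(q,p):
    L1,L2,h,d,off=p
    R=Rn.from_euler('z',q[0]); P=np.array([0,0,h]); P=P+R.apply([0,off,0])
    R=R*Rn.from_euler('y',q[1]); P=P+R.apply([0,0,L1]); E=P
    R=R*Rn.from_euler('y',q[2]); P=P+R.apply([0,0,L2]); W=P
    R=R*Rn.from_euler('z',q[3])*Rn.from_euler('y',q[4]); P=P+R.apply([0,0,d])
    R=R*Rn.from_euler('z',q[5]); return E,W,P,R
for q,t,r in L: print(np.round(q,3))
def f(p):
    o=[]
    for q,t,r in L: o+=list(fk(q,p)[2]-t)
    return o
s=least_squares(f,[.5,.5,.25,.35,.0]);print(s.x,np.round(s.fun*1000,2))
for q,t,r in L: print([np.round(x,3) for x in fk(q,s.x)[:3]], np.round(np.degrees((fk(q,s.x)[3].inv()*Rn.from_rotvec(r)).as_rotvec()),2))
E
```

```text
[ 1.127  0.265  1.605  0.     1.274 -0.037]
[ 9.250e-01  2.750e-01  1.806e+00 -1.000e-03  1.064e+00  7.690e-01]
[0.814 0.287 1.805 0.222 1.09  0.544]
[0.50901738 0.56643566 0.25361365 0.34780146 0.02489342] [-0.06 -0.13  0.1   0.05  0.06 -0.05  0.03  0.05 -0.05]
[array([0.035, 0.131, 0.745]), array([0.267, 0.62 , 0.578]), array([0.267, 0.619, 0.23 ])] [ 0.  0. 90.]
[array([0.063, 0.125, 0.743]), array([0.361, 0.52 , 0.467]), array([0.36 , 0.519, 0.119])] [-0.  0. 90.]
[array([0.081, 0.122, 0.742]), array([0.418, 0.479, 0.46 ]), array([0.362, 0.518, 0.119])] [-0. -0. 90.]
```

```bash
cat >> h.py <<'E'
PK=[0.50901738,0.56643566,0.25361365,0.34780146,0.02489342]
def EW(pos):
    "elbow, wrist for tool-down at pos, and clearance of forearm/upper arm axis from lamp bar box"
    L1,L2,h,d,off=PK; x,y,z=pos; r=np.hypot(x,y); az=np.arctan2(y,x)-np.arcsin(off/r); rr=np.sqrt(r*r-off*off)
    wz=z+d-h; D=np.hypot(rr,wz); g=np.arctan2(wz,rr); al=np.arccos((L1**2+D*D-L2**2)/(2*L1*D)); e=g+al
    u=np.array([np.cos(az),np.sin(az),0]); o=off*np.array([-np.sin(az),np.cos(az),0])
    E=u*L1*np.cos(e)+o+[0,0,h+L1*np.sin(e)]; W=u*rr+o+[0,0,z+d]
    m=9
    for t in np.linspace(0,1,200):
        P=E+(W-E)*t; dd=P-np.clip(P,[.25,-.31,.70],[.36,.31,.75]); m=min(m,np.linalg.norm(dd))
    return E,W,m
E
python3 - <<'E'
from h import *
for p in [(.36,.52,.12),(.437,.406,.12),(.437,.406,.09),(.437,.406,.0),(.59,.406,.0),(.59,.406,.1),(.59,.406,.2),(.453,.264,.12),(.453,.264,.09),(.453,.264,.06),(.453,.18,.12),(.453,.18,.09),(.453,.18,.06),(.457,-.04,.13),(.457,-.04,.08),(.453,.1,.13)]:
    E,W,m=EW(p); print(p,np.round(E,3),np.round(W,3),round(m,3))
E
```

```text
(0.36, 0.52, 0.12) [0.063 0.125 0.744] [0.36  0.52  0.468] 0.095
(0.437, 0.406, 0.12) [0.064 0.088 0.752] [0.437 0.406 0.468] 0.072
(0.437, 0.406, 0.09) [0.077 0.098 0.748] [0.437 0.406 0.438] 0.077
(0.437, 0.406, 0.0) [0.119 0.135 0.73 ] [0.437 0.406 0.348] 0.081
(0.59, 0.406, 0.0) [0.209 0.163 0.689] [0.59  0.406 0.348] 0.036
(0.59, 0.406, 0.1) [0.169 0.137 0.715] [0.59  0.406 0.448] 0.031
(0.59, 0.406, 0.2) [0.138 0.117 0.73 ] [0.59  0.406 0.548] 0.014
(0.453, 0.264, 0.12) [0.023 0.04  0.761] [0.453 0.264 0.468] 0.077
(0.453, 0.264, 0.09) [0.039 0.049 0.759] [0.453 0.264 0.438] 0.082
(0.453, 0.264, 0.06) [0.057 0.058 0.757] [0.453 0.264 0.408] 0.085
(0.453, 0.18, 0.12) [-0.005  0.025  0.763] [0.453 0.18  0.468] 0.085
(0.453, 0.18, 0.09) [0.013 0.031 0.762] [0.453 0.18  0.438] 0.091
(0.453, 0.18, 0.06) [0.033 0.038 0.761] [0.453 0.18  0.408] 0.093
(0.457, -0.04, 0.13) [-0.028  0.029  0.762] [ 0.457 -0.04   0.478] 0.087
(0.457, -0.04, 0.08) [0.005 0.024 0.763] [ 0.457 -0.04   0.428] 0.096
(0.453, 0.1, 0.13) [-0.03   0.02   0.762] [0.453 0.1   0.478] 0.089
```

```bash
python3 - <<'E'
from h import *
s=load('scene1');t=load('top1')
def ray(c,uv): 
    p=pix2world(c,uv,0.)-c['eye']; return p/np.linalg.norm(p)
def tri(us,ut):
    d1,d2=ray(s,us),ray(t,ut); A=np.stack([d1,-d2],1); k=np.linalg.lstsq(A,t['eye']-s['eye'],rcond=None)[0]
    p,q=s['eye']+k[0]*d1,t['eye']+k[1]*d2; return np.round((p+q)/2,3),np.linalg.norm(p-q)
for c,n in((s,'scene'),(t,'top')):
    print(n,[np.round(proj(c,P)).tolist() for P in [(.25,.31,.7),(.36,.31,.7),(.25,-.31,.7),(.36,-.31,.7)]],'B',proj(c,(.59,.41,.01)),'elbow',proj(c,(.063,.125,.744)))
target((.437,.406,.08),-18.7)
a=cv2.imread('pics/scene1.png');cv2.imwrite('pics/s1c.png',cv2.resize(a[0:210,50:290],None,fx=3,fy=2.8,interpolation=cv2.INTER_CUBIC))
E
```

```text
scene [[204.0, 34.0], [236.0, 47.0], [67.0, 197.0], [104.0, 217.0]] B [302.99654015 175.14217175] elbow [110.54238688  41.23794184]
top [[215.0, 191.0], [203.0, 159.0], [441.0, 133.0], [420.0, 107.0]] B [178.02977551 246.02225483] elbow [320.54415556 221.00056502]
from [0.3615 0.5181 0.1187] jaw 9.93 row [-12.65, 6.0, 1.31] [-9.94, -5.75, 27.97] rows>= 4.2 w 0.801 F [ 0.72 -0.71  0.36] t 1.12 q [0.814, 0.287, 1.805, 0.222, 1.09, 0.544]
```

View pics/s1c.png

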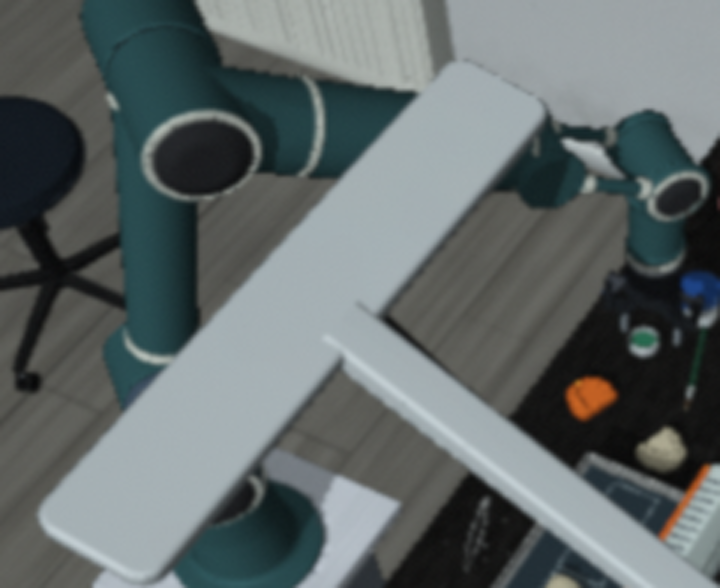

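Request:
servo_tool([
  [[-12.65, 6.0, 1.3, -9.94, -5.75, 28], [-12.65, 6.0, 1.3, -9.94, -5.75, 28], [-12.65, 6.0, 1.3, -9.94, -5.75, 28], [-12.65, 6.0, 1.3, -9.94, -5.75, 28], [-12.65, 6.0, 1.3, -9.94, -5.75, 28], [-12.65, 6.0, 1.3, -9.94, -5.75, 28]],
], claw=8.0)

```text
time: 1.62
tool_pos: [0.4366, 0.4053, 0.0795]
tcp_rot: [2.551, 1.831, -0.001]
wrist_force: [-1.4, 0.0, 1.3]
width: 0.941
```

```bash
python3 - <<'E'
from h import *
log();target((.437,.406,.001),-18.7)
shot('scene','scene2');shot('top','top2')
a=cv2.imread('pics/scene2.png');b=cv2.imread('pics/top2.png')
cv2.imwrite('pics/c2.png',np.hstack([cv2.resize(a[120:190,230:320],(400,312),interpolation=3),cv2.resize(b[220:300,150:250],(390,312),interpolation=3)]))
E
```

```text
from [0.4366 0.4053 0.0795] jaw -18.65 row [0.1, 0.01, 7.85] [0.06, 0.11, 0.05] rows>= 1.9 w 0.941 F [-1.37  0.03  1.26] t 1.62 q [0.707, 0.254, 1.916, -0.002, 0.973, 1.034]
```

View pics/c2.png

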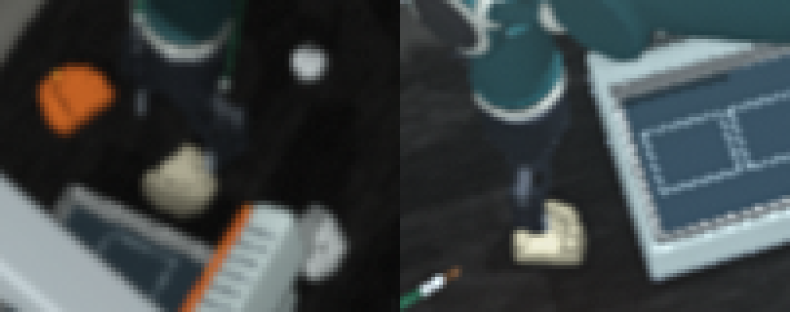

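```bash
python3 - <<'E'
from h import *
t=load('top2')
for s in (-1,1):
  print((proj(t,(.4366-s*.041*.948,.4053+s*.041*.322,.085))-[150,220])*3.9+[400,0])
E
```

```text
[546.34430252 151.70170109]
[538.52350256 230.51446246]
```

Request:
servo_tool([
  [[0.1, 0, 3, 0, 0, 0], [0.1, 0, 6, 0, 0, 0], [0.1, 0, 7, 0, 0, 0], [0.1, 0, 7.8, 0, 0, 0], [0.1, 0, 7.8, 0, 0, 0]],
])

```text
time: 2.13
tool_pos: [0.4359, 0.407, 0.0007]
tcp_rot: [2.548, 1.836, -0.004]
wrist_force: [0.2, -0.4, -0.8]
width: 0.936
```

```bash
python3 - <<'E'
from h import *
target((.437,.406,.001),-18.7)
shot('scene','scene3');shot('top','top3')
a=cv2.imread('pics/scene3.png');b=cv2.imread('pics/top3.png')
cv2.imwrite('pics/c3.png',np.hstack([cv2.resize(a[130:180,240:304],(400,312),interpolation=3),cv2.resize(b[250:300,160:224],(400,312),interpolation=3)]))
E
```

```text
from [0.4359 0.407  0.0007] jaw -18.46 row [-0.06, 0.13, -0.03] [-0.05, 0.15, 0.24] rows>= 0.0 w 0.936 F [ 0.19 -0.4  -0.81] t 2.13 q [0.71, 0.358, 1.952, -0.001, 0.833, 1.032]
```

View pics/c3.png

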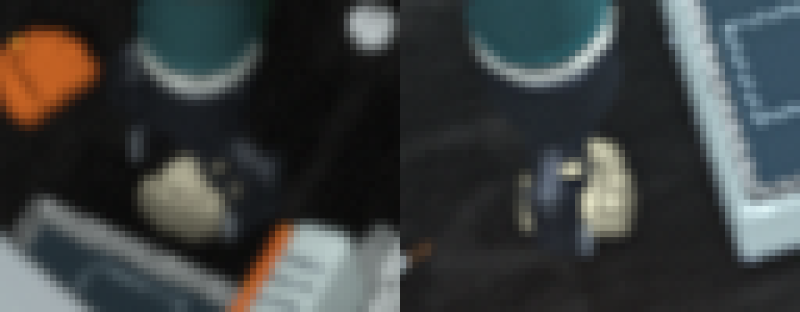

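Request:
servo_tool([
  [[0, 0.1, 0, 0, 0, 0], [0, 0.1, 0, 0, 0, 0], [0, 0.1, 0, 0, 0, 0], [0, 0.1, 0, 0, 0, 0], [0, 0.1, 0, 0, 0, 0], [0, 0.1, 0, 0, 0, 0]],
], claw=4.5, grip_force=40)

```text
time: 2.73
tool_pos: [0.4399, 0.4092, 0.0055]
tcp_rot: [-2.549, -1.835, -0.008]
wrist_force: [-1.1, 0.4, 4.9]
width: 0.624
```

```bash
python3 - <<'E'
from h import *
target((.437,.406,.05),-18.7)
E
```

```text
from [0.4399 0.4092 0.0055] jaw -18.51 row [-0.37, -0.16, -4.45] [0.16, -0.26, 0.19] rows>= 1.1 w 0.624 F [-1.1   0.39  4.89] t 2.73 q [0.708, 0.354, 1.947, -0.0, 0.835, 1.031]
```

Request:
servo_tool([
  [[0, 0, 0, 0, 0, 0], [0, 0, 0, 0, 0, 0]],
])

```text
time: 2.9
tool_pos: [0.4407, 0.4098, 0.0066]
tcp_rot: [-2.549, -1.835, -0.012]
wrist_force: [0.9, 0.1, -1.1]
width: 0.62
```

```bash
python3 - <<'E'
from h import *
target((.437,.406,.05),-18.7)
shot('scene','scene4');shot('top','top4')
a=cv2.imread('pics/scene4.png');b=cv2.imread('pics/top4.png')
cv2.imwrite('pics/c4.png',np.hstack([cv2.resize(a[130:180,240:304],(400,312),interpolation=3),cv2.resize(b[250:300,160:224],(400,312),interpolation=3)]))
E
```

```text
from [0.4407 0.4098 0.0066] jaw -18.5 row [-0.45, -0.21, -4.34] [0.23, -0.36, 0.2] rows>= 1.0 w 0.62 F [ 0.9   0.1  -1.09] t 2.9 q [0.708, 0.353, 1.946, -0.0, 0.835, 1.031]
```

View pics/c4.png

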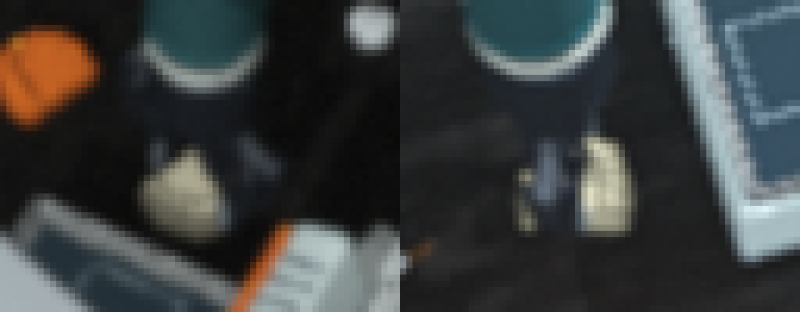

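Request:
servo_tool([
  [[0, 0, -1, 0, 0, 0], [0, 0, -2, 0, 0, 0], [0, 0, -4, 0, 0, 0], [0, 0, -6, 0, 0, 0], [0, 0, -6, 0, 0, 0]],
])

```text
time: 3.42
tool_pos: [0.4427, 0.4115, 0.0712]
tcp_rot: [-2.549, -1.835, -0.023]
wrist_force: [1.0, 0.1, -0.9]
width: 0.622
```

```bash
python3 - <<'E'
from h import *
target((.453,.264,.10),0)
shot('scene','scene5');shot('top','top5')
a=cv2.imread('pics/scene5.png');b=cv2.imread('pics/top5.png')
cv2.imwrite('pics/c5.png',np.hstack([cv2.resize(a[130:180,240:304],(400,312),interpolation=3),cv2.resize(b[250:300,160:224],(400,312),interpolation=3)]))
E
```

```text
from [0.4427 0.4115 0.0712] jaw -18.51 row [-13.62, 5.68, -3.01] [0.55, -0.63, -18.51] rows>= 3.6 w 0.622 F [ 1.02  0.12 -0.91] t 3.42 q [0.708, 0.269, 1.914, -0.0, 0.944, 1.031]
```

View pics/c5.png

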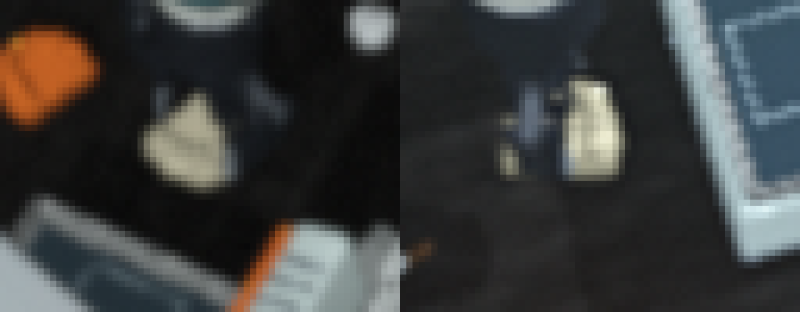

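```bash
python3 - <<'E'
from h import *
t=load('top5');s=load('scene5')
b=cv2.imread('pics/top5.png');cv2.imwrite('pics/c5t.png',cv2.resize(b[255:285,165:205],None,fx=18,fy=18,interpolation=cv2.INTER_LANCZOS4))
a=cv2.imread('pics/scene5.png');cv2.imwrite('pics/c5s.png',cv2.resize(a[138:168,255:290],None,fx=18,fy=18,interpolation=cv2.INTER_LANCZOS4))
st=bot.read_state();p=st['tool_pos'];z=.0645
j=np.array([.948,-.318,0]);l=np.array([.318,.948,0])
for nm,c,o in(('t',t,(165,255)),('s',s,(255,138))):
  for a_,b_,zz in[(-.0285,.033,z),(-.0285,-.033,z),(.0285,0,z),(-.0285,.033,z+.016),(-.0285,-.033,z+.016),(.0285,0,z+.016)]:
    P=p*[1,1,0]+j*a_+l*b_; P[2]=zz; print(nm,a_,b_,np.round(((proj(c,P)-o)+.5)*18-.0))
E
```

```text
t -0.0285 0.033 [202. 425.]
t -0.0285 -0.033 [536. 427.]
t 0.0285 0 [393. 175.]
t -0.0285 0.033 [191. 385.]
t -0.0285 -0.033 [528. 387.]
t 0.0285 0 [384. 134.]
s -0.0285 0.033 [328. 144.]
s -0.0285 -0.033 [124. 305.]
s 0.0285 0 [397. 373.]
s -0.0285 0.033 [330. 105.]
s -0.0285 -0.033 [124. 266.]
s 0.0285 0 [399. 334.]
```

View pics/c5t.png

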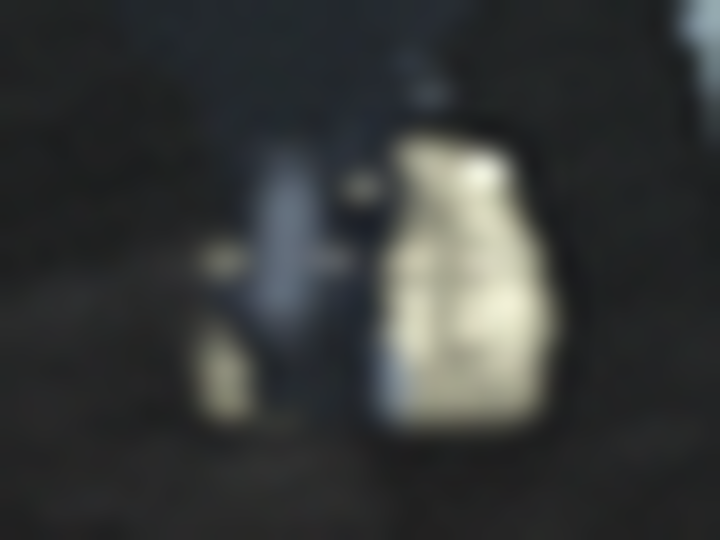

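View pics/c5s.png

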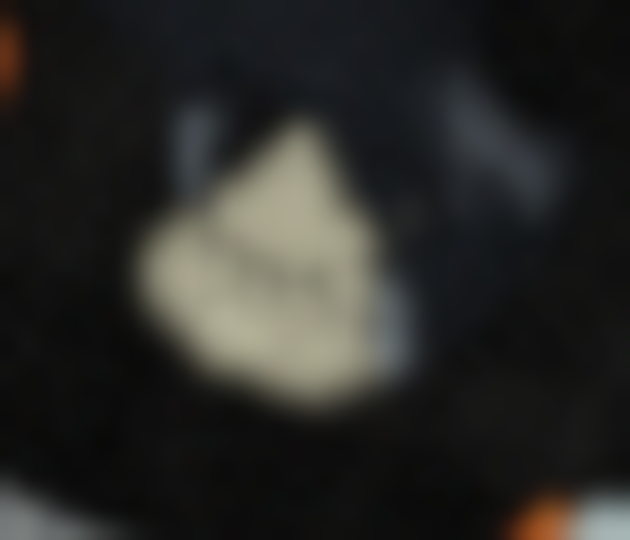

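```bash
python3 - <<'E'
from h import *
b=cv2.imread('pics/top5.png');cv2.imwrite('pics/c5u.png',cv2.resize(b[195:295,195:295],None,fx=6,fy=6,interpolation=cv2.INTER_CUBIC))
cv2.imwrite('pics/c5v.png',cv2.resize(b[215:275,200:285],None,fx=9,fy=9,interpolation=cv2.INTER_CUBIC))
E
```

```text
(no output)
```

View pics/c5v.png

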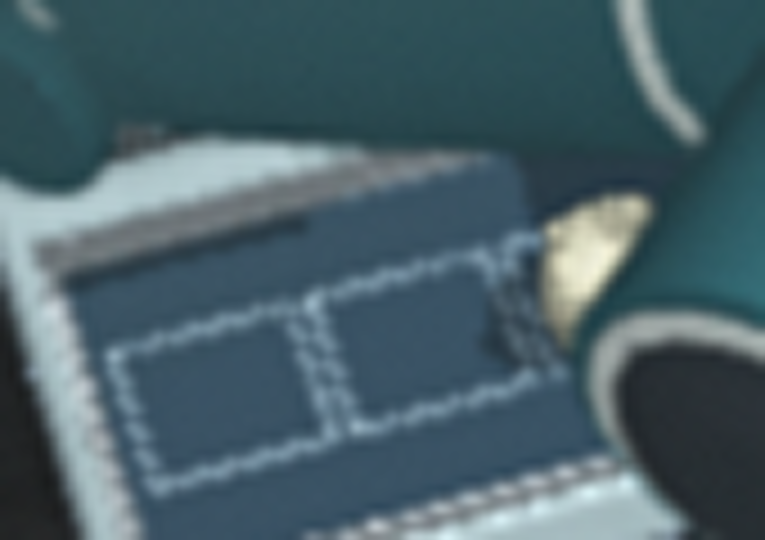

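```bash
python3 - <<'E'
from h import *
t=load('top5')
W=lambda u,v:pix2world(t,(200+u/9-.45,215+v/9-.45),.059)[:2]
for nm,q in(('L',[(115,352),(292,307),(332,440),(155,488)]),('M',[(318,300),(488,255),(533,380),(352,430)])):
    P=np.array([W(*c) for c in q]); print(nm,np.round(P,4).tolist(),P.mean(0).round(4),'yaw',np.degrees(np.arctan2(*(P[0]-P[3])[::-1])).round(1))
E
```

```text
L [[0.4848, 0.2991], [0.4826, 0.2244], [0.4171, 0.2275], [0.4183, 0.301]] [0.4507 0.263 ] yaw -1.7
M [[0.4824, 0.2132], [0.4811, 0.1401], [0.418, 0.142], [0.419, 0.2185]] [0.4501 0.1785] yaw -4.7
```

```bash
python3 -c "
from h import *
target((.4427,.40,.10),-18.5);target((.4515,.2635,.10),-0.5)"
```

```text
from [0.4408 0.4098 0.0674] jaw -18.51 row [-0.85, 0.51, -3.26] [0.28, -0.45, -0.01] rows>= 0.8 w 0.624 F [-0.39 -0.2  -1.59] t 3.52 q [0.708, 0.273, 1.917, -0.0, 0.942, 1.031]
from [0.4408 0.4098 0.0674] jaw -18.51 row [-13.51, 5.68, -3.34] [0.35, -0.4, -18.01] rows>= 3.6 w 0.624 F [-0.39 -0.2  -1.59] t 3.52 q [0.708, 0.273, 1.917, -0.0, 0.942, 1.031]
```

Request:
servo_tool([
  [[-0.5, 0.3, -1.8, 0.1, -0.1, 0], [-1.5, 0.7, -3.3, 0.35, -0.4, -4], [-5, 2.2, -3.3, 0.35, -0.4, -9], [-8.5, 3.6, -3.3, 0.35, -0.4, -14], [-11.5, 4.9, -3.3, 0.35, -0.4, -18], [-13, 5.5, -3.3, 0.35, -0.4, -18], [-13.5, 5.7, -3.3, 0.35, -0.4, -18], [-13.5, 5.7, -3.3, 0.35, -0.4, -18]],
])

```text
time: 4.18
tool_pos: [0.4508, 0.2618, 0.0983]
tcp_rot: [-2.233, -2.208, 0.004]
wrist_force: [-0.7, -0.2, -2.4]
width: 0.621
```

```bash
python3 -c "
from h import *
target((.4515,.2635,.068),-0.5)
shot('scene','scene6');shot('top','top6')
a=cv2.imread('pics/scene6.png');b=cv2.imread('pics/top6.png')
cv2.imwrite('pics/c6.png',np.hstack([cv2.resize(a[140:200,240:304],(400,375),interpolation=3),cv2.resize(b[210:270,190:254],(400,375),interpolation=3)]))
"
```

```text
from [0.4508 0.2618 0.0983] jaw -0.65 row [0.17, 0.07, 3.03] [-0.13, 0.07, -0.15] rows>= 0.7 w 0.621 F [-0.69 -0.18 -2.37] t 4.18 q [0.478, 0.1, 2.058, -0.0, 0.985, 0.49]
```

View pics/c6.png

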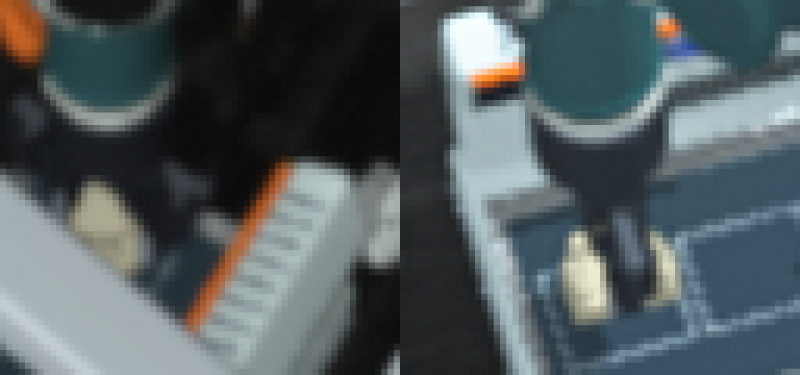

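View pics/top6.png

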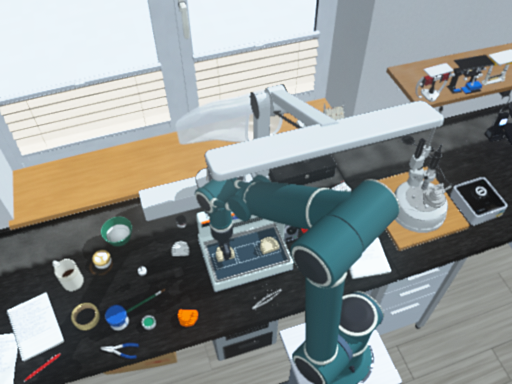

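Request:
servo_tool([
  [[0.1, 0.05, 1.2, 0, 0, 0], [0.17, 0.07, 2.2, 0, 0, 0], [0.17, 0.07, 2.8, 0, 0, 0], [0.17, 0.07, 3.0, 0, 0, 0], [0.17, 0.07, 3.1, 0, 0, 0], [0.17, 0.07, 3.1, 0, 0, 0]],
])

```text
time: 4.78
tool_pos: [0.4518, 0.2657, 0.0674]
tcp_rot: [-2.231, -2.211, 0.002]
wrist_force: [-0.1, 0.5, -2.0]
width: 0.625
```

```bash
python3 -c "
from h import *
target((.4515,.2635,.065),-0.5)
shot('scene','scene7');shot('top','top7')
a=cv2.imread('pics/scene7.png');b=cv2.imread('pics/top7.png')
cv2.imwrite('pics/c7.png',np.hstack([cv2.resize(a[140:200,240:304],(400,375),interpolation=3),cv2.resize(b[230:270,195:238],(400,375),interpolation=3)]))
cv2.imwrite('pics/b7.png',cv2.resize(b[200:270,150:230],None,fx=9,fy=8,interpolation=2))
"
```

```text
from [0.4518 0.2657 0.0674] jaw -0.52 row [-0.22, -0.03, 0.24] [-0.1, 0.02, -0.02] rows>= 0.1 w 0.625 F [-0.1   0.47 -1.99] t 4.78 q [0.484, 0.145, 2.075, 0.001, 0.923, 0.492]
```

View pics/c7.png

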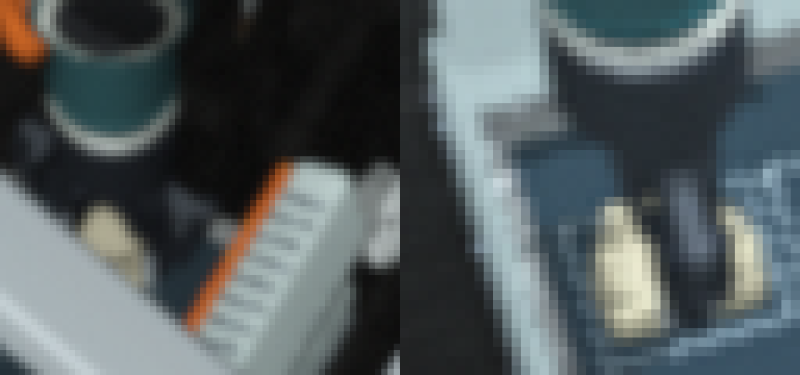

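View pics/b7.png

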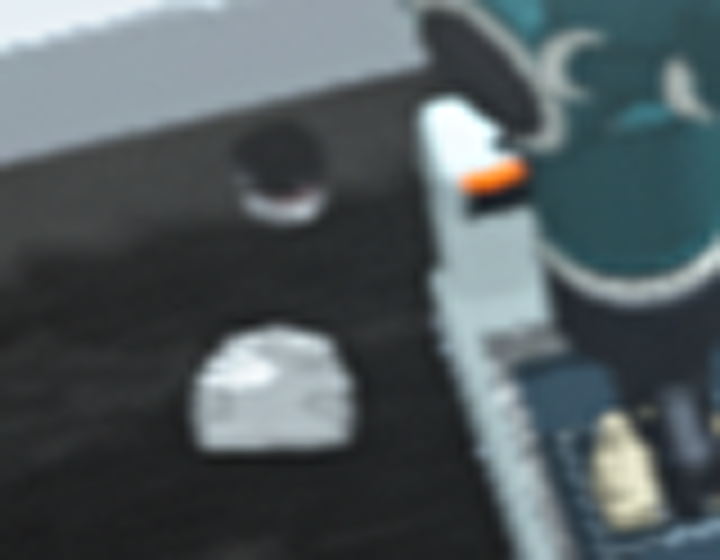

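Request:
servo_tool([
  [[-0.2, 0, 0.1, 0, 0, 0], [-0.2, 0, 0.2, 0, 0, 0], [-0.2, 0, 0.3, 0, 0, 0], [-0.2, 0, 0.3, 0, 0, 0]],
])

```text
time: 5.22
tool_pos: [0.4524, 0.2636, 0.0652]
tcp_rot: [-2.232, -2.21, -0.0]
wrist_force: [0.2, -0.3, -1.6]
width: 0.622
```

```bash
python3 -c "
from h import *
target((.4515,.2635,.065),-0.5)"
```

```text
from [0.4524 0.2636 0.0652] jaw -0.55 row [-0.02, -0.09, 0.02] [-0.01, -0.02, -0.05] rows>= 0.0 w 0.622 F [ 0.15 -0.33 -1.6 ] t 5.22 q [0.48, 0.146, 2.079, 0.001, 0.917, 0.489]
```

Request:
servo_tool([
  [[0, 0, 0.1, 0, 0, 0], [0, 0, 0.2, 0, 0, 0], [0, 0, 0.3, 0, 0, 0], [0, 0, 0.3, 0, 0, 0], [0, 0, 0.3, 0, 0, 0]],
])

```text
time: 5.63
tool_pos: [0.4526, 0.2637, 0.0645]
tcp_rot: [-2.232, -2.211, -0.0]
wrist_force: [-6.1, -3.9, 13.4]
width: 0.622
```

Request:
servo_tool([
  [[0, 0, 0, 0, 0, 0], [0, 0, 0, 0, 0, 0], [0, 0, 0, 0, 0, 0], [0, 0, 0, 0, 0, 0]],
], claw=7.6)

```text
time: 5.97
tool_pos: [0.4527, 0.2638, 0.0644]
tcp_rot: [-2.232, -2.211, -0.0]
wrist_force: [0.3, -0.3, -0.0]
width: 0.894
```

Request:
servo_tool([
  [[0, 0, -1, 0, 0, 0], [0, 0, -2.5, 0, 0, 0], [0, 0, -4.5, 0, 0, 0], [0, 0, -5.5, 0, 0, 0]],
])

```text
time: 6.3
tool_pos: [0.4538, 0.2643, 0.1218]
tcp_rot: [2.232, 2.211, 0.004]
wrist_force: [0.0, 0.5, 1.1]
width: 0.888
```

```bash
python3 -c "
from h import *
target((.4515,.2635,.065),-0.5)
shot('scene','scene8');shot('top','top8')
a=cv2.imread('pics/scene8.png');b=cv2.imread('pics/top8.png')
cv2.imwrite('pics/c8.png',np.hstack([cv2.resize(a[140:200,240:304],(400,375),interpolation=3),cv2.resize(b[230:270,195:238],(400,375),interpolation=3)]))
"
```

```text
from [0.4538 0.2643 0.1218] jaw -0.54 row [-0.09, -0.24, 5.68] [0.13, -0.09, -0.04] rows>= 1.4 w 0.888 F [0.02 0.54 1.09] t 6.3 q [0.48, 0.076, 2.036, 0.0, 1.027, 0.489]
```

View pics/c8.png

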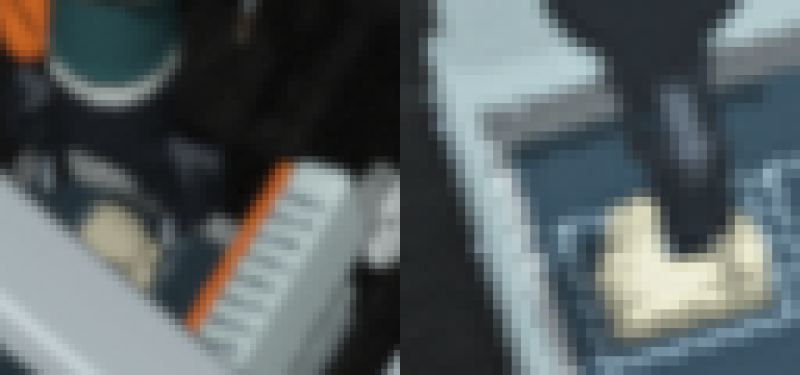

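```bash
python3 - <<'E'
from h import *
t=load('top7')
W=lambda u,v,z:pix2world(t,(150+u/9-.45,200+v/8-.45),z)
a,b=W(197,453,0),W(353,451,0);print(a,b,np.linalg.norm(a-b))
d=(b-a)/np.linalg.norm(a-b);n=np.array([-d[1],d[0],0]);n=n if n[0]>0 else -n
print('yaw',np.degrees(np.arctan2(n[1],n[0])),'c',(a+b)/2+n*.0285)
print('front?',W(280,325,.028),W(197,390,.016),W(355,390,.016),'jar base',W(285,222,0),W(280,160,.035), 'unit L',W(425,105,.2),W(437,270,.059))
s=load('scene8')
st=bot.read_state()
c=(a+b)/2+n*.0285; l=np.array([-n[1],n[0],0])
print('scene proj',[np.round(proj(s,c+n*i*.0285+l*j*.033+[0,0,.016]),1).tolist() for i,j in((-1,1),(-1,-1),(1,0),(0,1),(0,-1))])
E
```

```text
[0.5598633  0.44411163 0.        ] [0.54012356 0.38100259 0.        ] 0.06612418686226905
yaw -17.369050383036516 c [0.57719388 0.40404914 0.        ]
front? [0.60066555 0.39485478 0.028     ] [0.58387482 0.43646128 0.016     ] [0.56271625 0.37274362 0.016     ] jar base [0.67873004 0.37764731 0.        ] [0.69039547 0.37282641 0.035     ] unit L [0.57874606 0.31994387 0.2       ] [0.58886788 0.32598964 0.059     ]
scene proj [[300.1, 165.5], [289.4, 174.8], [304.7, 178.4], [305.1, 169.6], [294.4, 179.0]]
```

```bash
cat >> h.py <<'E'
def tilt_R(jaw,tilt,lean):
    "tool z = down tilted by tilt deg towards horizontal dir lean (deg); jaw horizontal"
    a=np.radians(jaw);y=np.array([np.cos(a),np.sin(a),0]);b=np.radians(lean)
    z=np.array([np.cos(b)*np.sin(np.radians(tilt)),np.sin(b)*np.sin(np.radians(tilt)),-np.cos(np.radians(tilt))])
    x=np.cross(y,z);x/=np.linalg.norm(x);y=np.cross(z,x);return Rn.from_matrix(np.stack([x,y,z],1))
def EWR(pos,R): 
    w=np.array(pos)-R.as_matrix()[:,2]*PK[3]; return EW(w-[0,0,PK[3]])
def targetR(pos,R1):
    st=bot.read_state();R0=Rn.from_rotvec(st['tcp_rot']);p0=st['tool_pos']
    rv=min([np.degrees((R0.inv()*R1*Rn.from_euler('z',k)).as_rotvec()) for k in(0,np.pi)],key=np.linalg.norm)
    d=R0.inv().apply(np.array(pos)-p0)*100
    print('from',np.round(p0,4),'row',np.round(d,2).tolist(),np.round(rv,2).tolist(),'rows>=',round(max(np.linalg.norm(d)/4.17,np.linalg.norm(rv)/7.16),1),'w',round(st['width'],3),'F',np.round(st['wrist_force'],2),'t',round(st['time'],2),'q',np.round(st['q'],3).tolist())
E
python3 - <<'E'
from h import *
print(EW((.577,.404,.003))[2])
for t in(20,25,30):
    R=tilt_R(72.6,t,-17.4)
    for p in[(.569,.406,.01),(.54,.415,.08),(.45,.415,.01),(.45,.415,.03)]: E,W,m=EWR(p,R);print(t,p,np.round(E,3),np.round(W,3),round(m,3))
R=tilt_R(72.6,25,-17.4)
targetR((.537,.416,.08),R); targetR((.45,.40,.12),tilt_R(72.6,25,-17.4))
E
```

```text
0.03789784765578296
20 (0.569, 0.406, 0.01) [0.142 0.161 0.716] [0.455 0.442 0.337] 0.073
20 (0.54, 0.415, 0.08) [0.097 0.129 0.737] [0.426 0.451 0.407] 0.082
20 (0.45, 0.415, 0.01) [0.082 0.14  0.737] [0.336 0.451 0.337] 0.122
20 (0.45, 0.415, 0.03) [0.073 0.129 0.741] [0.336 0.451 0.357] 0.123
25 (0.569, 0.406, 0.01) [0.135 0.165 0.717] [0.429 0.45  0.325] 0.082
25 (0.54, 0.415, 0.08) [0.09  0.131 0.738] [0.4   0.459 0.395] 0.093
25 (0.45, 0.415, 0.01) [0.077 0.146 0.736] [0.31  0.459 0.325] 0.133
25 (0.45, 0.415, 0.03) [0.068 0.133 0.741] [0.31  0.459 0.345] 0.134
30 (0.569, 0.406, 0.01) [0.129 0.171 0.716] [0.403 0.458 0.311] 0.091
30 (0.54, 0.415, 0.08) [0.085 0.135 0.738] [0.374 0.467 0.381] 0.105
30 (0.45, 0.415, 0.01) [0.074 0.154 0.734] [0.284 0.467 0.311] 0.143
30 (0.45, 0.415, 0.03) [0.065 0.141 0.739] [0.284 0.467 0.331] 0.145
from [0.4547 0.2648 0.1222] row [15.18, 8.06, 4.3] [-15.61, -21.46, -71.98] rows>= 10.7 w 0.892 F [0.47 0.33 0.41] t 6.4 q [0.48, 0.076, 2.035, 0.0, 1.025, 0.489]
from [0.4547 0.2648 0.1222] row [13.51, -0.6, 0.26] [-15.61, -21.46, -71.98] rows>= 10.7 w 0.892 F [0.47 0.33 0.41] t 6.4 q [0.48, 0.076, 2.035, 0.0, 1.025, 0.489]
```

```bash
python3 - <<'E'
from h import *
R=tilt_R(72.6,22,-17.4)
targetR((.45,.40,.12),R);targetR((.541,.414,.08),R)
E
```

```text
from [0.4547 0.2648 0.1222] row [13.51, -0.6, 0.26] [-13.7, -18.89, -72.25] rows>= 10.6 w 0.892 F [0.47 0.33 0.41] t 6.4 q [0.48, 0.076, 2.035, 0.0, 1.025, 0.489]
from [0.4547 0.2648 0.1222] row [14.99, 8.47, 4.3] [-13.7, -18.89, -72.25] rows>= 10.6 w 0.892 F [0.47 0.33 0.41] t 6.4 q [0.48, 0.076, 2.035, 0.0, 1.025, 0.489]
```

Request:
servo_tool([
  [[2.5, 0, 0, -1, -1.5, -6], [6, 0, 0, -2, -3, -12], [9.5, 0, 0, -3.5, -5, -19], [12, 0, 0, -5, -6.5, -26], [13.5, 0, 0.2, -6, -8, -32], [14, 1, 0.5, -7, -10, -38], [14.2, 2, 1, -8.5, -12, -45], [14.5, 3.5, 1.5, -10, -13.5, -52], [14.6, 5, 2, -11, -15.5, -59], [14.8, 6.5, 2.8, -12.5, -17, -66], [15, 8, 3.6, -13.7, -18.9, -72.2], [15, 8.4, 4.2, -13.7, -18.9, -72.2], [15, 8.4, 4.2, -13.7, -18.9, -72.2]],
], claw=8.2)

```text
time: 7.48
tool_pos: [0.5391, 0.4125, 0.0779]
tcp_rot: [0.423, 2.732, -0.086]
wrist_force: [0.3, 0.1, -0.2]
width: 0.961
```

```bash
python3 - <<'E'
from h import *
R=tilt_R(72.6,22,-17.4)
targetR((.569,.406,.010),R)
shot('scene','scene9');shot('top','top9')
a=cv2.imread('pics/scene9.png');b=cv2.imread('pics/top9.png')
cv2.imwrite('pics/c9.png',np.hstack([cv2.resize(a[140:200,260:324],(400,375),interpolation=3),cv2.resize(b[220:280,155:219],(400,375),interpolation=3)]))
E
```

```text
from [0.5391 0.4125 0.0779] row [-0.31, 0.31, 7.43] [-0.27, -0.16, -0.16] rows>= 1.8 w 0.961 F [ 0.34  0.08 -0.21] t 7.48 q [0.787, 0.318, 1.89, -0.474, 0.814, -0.168]
```

View pics/c9.png

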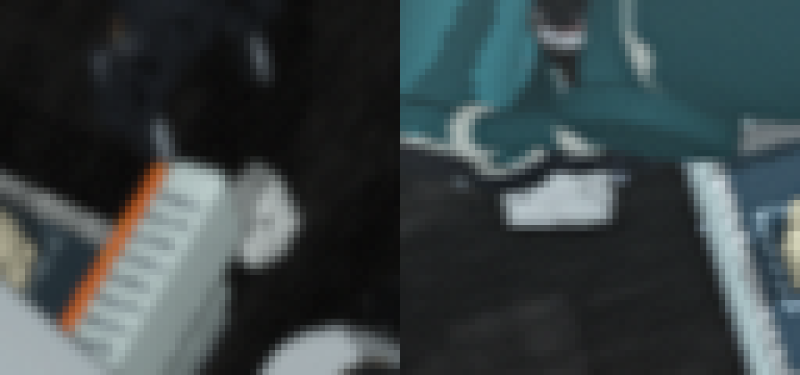

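View pics/top9.png

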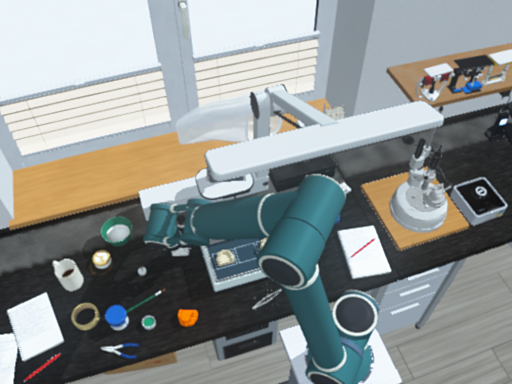

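```bash
python3 - <<'E'
from h import *
t=load('top9');l=np.array([.299,.954,0]);f=lambda P:np.round(((proj(t,P)-[155,220]+.5)*6.25+[400,0]))
p=np.array([.5391,.4125,.0779])
for k in(-.041,.041):print('tip',f(p+l*k))
c=np.array([.577,.404,0]);n=np.array([.954,-.299,0])
for k in(.033,-.033):print('heel',f(c-n*.0285+l*k))
E
```

```text
tip [618. 172.]
tip [478. 174.]
heel [506. 229.]
heel [614. 228.]
```

Request:
servo_tool([
  [[-0.2, 0.2, 2.5, 0, 0, 0], [-0.3, 0.3, 5, 0, 0, 0], [-0.3, 0.3, 6.4, 0, 0, 0], [-0.3, 0.3, 7.4, 0, 0, 0], [-0.3, 0.3, 7.4, 0, 0, 0]],
])

```text
time: 8.0
tool_pos: [0.5687, 0.4056, 0.0102]
tcp_rot: [0.425, 2.732, -0.087]
wrist_force: [-0.1, -0.6, 0.2]
width: 0.961
```

Request:
servo_tool([
  [[0, 0, 0, 0, 0, 0], [0, 0, 0, 0, 0, 0], [0, 0, 0, 0, 0, 0], [0, 0, 0, 0, 0, 0], [0, 0, 0, 0, 0, 0]],
], claw=5.5)

```text
time: 8.42
tool_pos: [0.569, 0.4064, 0.0116]
tcp_rot: [0.425, 2.731, -0.085]
wrist_force: [-3.1, 0.2, 4.1]
width: 0.678
```

```bash
python3 - <<'E'
from h import *
R=tilt_R(72.6,22,-17.4)
targetR((.45,.415,.02),R)
shot('top','top10');shot('scene','scene10')
a=cv2.imread('pics/scene10.png');b=cv2.imread('pics/top10.png')
cv2.imwrite('pics/c10.png',np.hstack([cv2.resize(a[140:200,260:324],(400,375),interpolation=3),cv2.resize(b[220:280,155:219],(400,375),interpolation=3)]))
E
```

```text
from [0.569  0.4064 0.0116] row [10.46, -2.81, -5.09] [-0.23, -0.14, -0.25] rows>= 2.9 w 0.678 F [-3.08  0.17  4.07] t 8.42 q [0.746, 0.43, 1.881, -0.524, 0.707, -0.134]
```

View pics/c10.png

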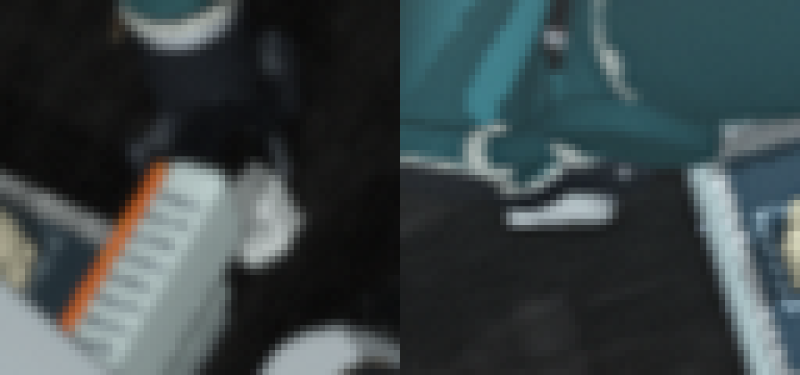

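```bash
python3 - <<'E'
from h import *
st=bot.read_state();R=Rn.from_rotvec(st['tcp_rot'])
for d in([0,0,1],[-5,.4,1],[-11.9,.9,1]):print(d,R.inv().apply(d).round(2).tolist())
E
```

```text
[0, 0, 1] [-0.37, -0.0, -0.93]
[-5, 0.4, 1] [4.16, -1.14, -2.74]
[-11.9, 0.9, 1] [10.4, -2.77, -5.24]
```

Request:
servo_tool([
  [[0, 0, 0, 0, 0, 0], [0, 0, 0, 0, 0, 0], [-0.2, 0, -0.5, 0, 0, 0], [-0.4, 0, -0.9, 0, 0, 0], [1, -0.4, -1.5, 0, 0, 0], [4.2, -1.1, -2.7, 0, 0, 0], [4.2, -1.1, -2.7, 0, 0, 0]],
])

```text
time: 9.1
tool_pos: [0.5137, 0.4099, 0.0195]
tcp_rot: [0.425, 2.735, -0.089]
wrist_force: [-0.6, -1.2, -2.1]
width: 0.675
```

```bash
python3 - <<'E'
from h import *
R=tilt_R(72.6,22,-17.4)
targetR((.45,.415,.02),R)
shot('top','top11');shot('scene','scene11')
a=cv2.imread('pics/scene11.png');b=cv2.imread('pics/top11.png')
cv2.imwrite('pics/c11.png',np.hstack([cv2.resize(a[130:190,250:314],(400,375),interpolation=3),cv2.resize(b[230:290,155:219],(400,375),interpolation=3)]))
E
```

```text
from [0.5137 0.4099 0.0195] row [5.77, -1.45, -2.34] [-0.41, -0.33, -0.18] rows>= 1.5 w 0.675 F [-0.64 -1.25 -2.13] t 9.1 q [0.813, 0.367, 1.954, -0.529, 0.727, -0.066]
```

View pics/c11.png

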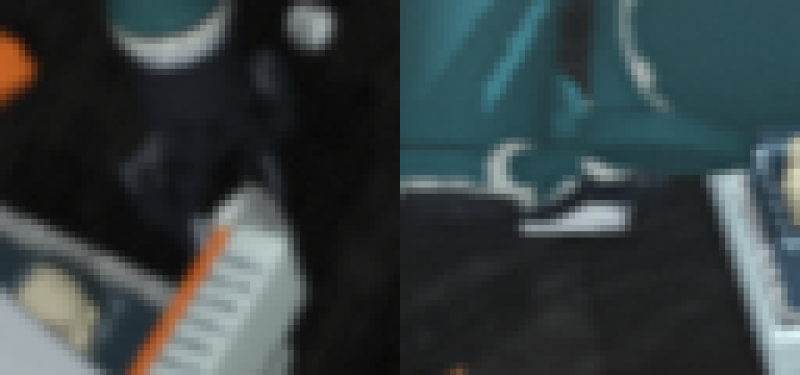

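Request:
servo_tool([
  [[2.9, -0.7, -1.2, 0, 0, 0], [5.5, -1.4, -2.2, 0, 0, 0], [5.8, -1.45, -2.34, 0, 0, 0], [5.9, -1.45, -2.1, 0, 0, 0], [6.0, -1.45, -1.8, 0, 0, 0], [6.1, -1.45, -1.6, 0, 0, 0], [6.1, -1.45, -1.6, 0, 0, 0]],
])

```text
time: 9.78
tool_pos: [0.4539, 0.4156, 0.0124]
tcp_rot: [0.424, 2.732, -0.087]
wrist_force: [0.5, -0.3, -0.6]
width: 0.676
```

Request:
servo_tool([
  [[0.05, 0, 0.1, 0, 0, 0], [0.1, 0, 0.2, 0, 0, 0], [0.1, 0, 0.2, 0, 0, 0]],
])

```text
time: 10.03
tool_pos: [0.455, 0.4157, 0.0116]
tcp_rot: [0.426, 2.73, -0.087]
wrist_force: [-3.8, -1.7, 8.6]
width: 0.678
```

Request:
servo_tool([
  [[0, 0, 0, 0, 0, 0], [0, 0, 0, 0, 0, 0], [0, 0, 0, 0, 0, 0], [0, 0, 0, 0, 0, 0]],
], claw=8.3)

```text
time: 10.37
tool_pos: [0.4553, 0.4157, 0.0115]
tcp_rot: [0.426, 2.73, -0.087]
wrist_force: [-0.7, 0.3, 0.0]
width: 0.973
```

Request:
servo_tool([
  [[0, 0, -1.5, 0, 0, 0], [0, 0, -5, 0, 0, 0], [0, 0, -9, 0, 0, 0], [0, 0, -10, 0, 0, 0]],
])

```text
time: 10.7
tool_pos: [0.4205, 0.4309, 0.1109]
tcp_rot: [0.426, 2.727, -0.076]
wrist_force: [-0.0, 0.6, 0.9]
width: 0.974
```

```bash
python3 - <<'E'
from h import *
targetR((.45,.415,.09),tilt_R(-17,0,0))
shot('top','top12');shot('scene','scene12')
a=cv2.imread('pics/scene12.png');b=cv2.imread('pics/top12.png')
cv2.imwrite('pics/c12.png',np.hstack([cv2.resize(a[135:185,240:304],(400,312),interpolation=3),cv2.resize(b[240:290,155:219],(400,312),interpolation=3)]))
E
```

```text
from [0.4205 0.4309 0.1109] row [-2.27, -0.63, 3.17] [17.38, 17.12, 88.05] rows>= 12.8 w 0.974 F [-0.02  0.64  0.87] t 10.7 q [0.963, 0.174, 2.001, -0.473, 0.9, -0.013]
```

View pics/c12.png

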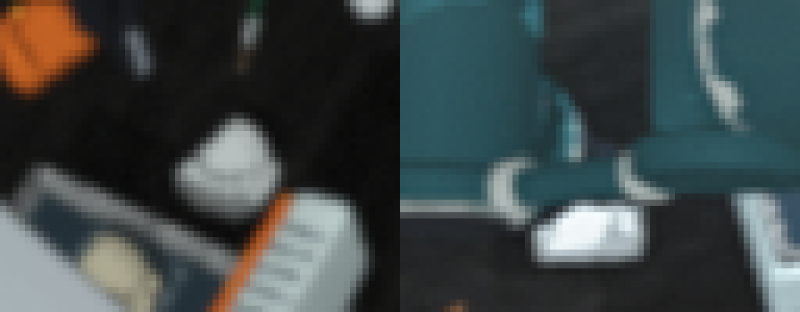

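```bash
python3 - <<'E'
from h import *
t=load('top12')
W=lambda u,v,z:pix2world(t,(155+(u-400)/6.25-.45,240+v/6.24-.45),z)
a,b=W(533,263,0),W(647,261,0)
d=(b-a)/np.linalg.norm(a-b);n=np.array([-d[1],d[0],0]);n=n if n[0]>0 else -n
print(a,b,np.linalg.norm(a-b),'yaw',np.degrees(np.arctan2(n[1],n[0])),'c',(a+b)/2+n*.0285)
s=load('scene12')
c=np.array([.4553,.4157,0])+.008*np.array([.954,-.299,0]);print(c)
for c in (c,(a+b)/2+n*.0285):
    l=np.array([-n[1],n[0],0]);print([np.round((proj(s,c+n*i+l*j+[0,0,z])-[240,135]+.5)*6.25) for i,j,z in[(-.0285,.033,0),(-.0285,-.033,0),(.0285,0,0),(0,.033,.016)]], EW(c+[0,0,.09])[2],EW(c)[2])
E
```

```text
[ 4.47398064e-01  4.53044854e-01 -2.22044605e-16] [0.42766675 0.38892133 0.        ] 0.06709061205443947 yaw -17.10354187299464 c [ 4.64771992e-01  4.12601261e-01 -1.11022302e-16]
[0.462932 0.413308 0.      ]
[array([235., 130.]), array([168., 187.]), array([261., 208.]), array([265., 142.])] 0.06661195111715784 0.07092464353198115
[array([236., 132.]), array([169., 189.]), array([263., 210.]), array([267., 144.])] 0.06597786249764992 0.0702606867964961
```

```bash
python3 - <<'E'
from h import *
targetR((.464,.413,.075),tilt_R(-17.2,0,0))
targetR((.464,.413,.1),tilt_R(-17.2,0,0))
E
```

```text
from [0.4207 0.4303 0.1089] row [-3.04, -0.35, 4.88] [17.38, 17.14, 88.27] rows>= 12.8 w 0.971 F [-0.1  -0.64 -0.32] t 10.8 q [0.962, 0.176, 2.003, -0.474, 0.897, -0.012]
from [0.4207 0.4303 0.1089] row [-3.98, -0.34, 2.56] [17.38, 17.14, 88.27] rows>= 12.8 w 0.971 F [-0.1  -0.64 -0.32] t 10.8 q [0.962, 0.176, 2.003, -0.474, 0.897, -0.012]
```

Request:
servo_tool([
  [[0, 0, 0, 1.3, 1.3, 6.8], [0, 0, 0, 2.7, 2.6, 13.6], [0, 0, 0, 4, 4, 20.4], [-0.5, 0, 0.3, 5.3, 5.3, 27.2], [-1, 0, 0.6, 6.7, 6.6, 34], [-1.5, -0.1, 0.9, 8, 7.9, 40.7], [-2, -0.1, 1.2, 9.4, 9.2, 47.5], [-2.5, -0.2, 1.6, 10.7, 10.5, 54.3], [-3, -0.2, 1.9, 12, 11.9, 61.1], [-3.5, -0.3, 2.2, 13.4, 13.2, 67.9], [-4, -0.3, 2.5, 14.7, 14.5, 74.7], [-4, -0.3, 2.5, 16, 15.8, 81.5], [-3.5, -0.3, 3.5, 17.4, 17.1, 88.3], [-3, -0.3, 4.8, 17.4, 17.1, 88.3], [-3, -0.3, 4.8, 17.4, 17.1, 88.3]],
], claw=8.0)

```text
time: 12.05
tool_pos: [0.4612, 0.4106, 0.0707]
tcp_rot: [2.526, 1.865, -0.013]
wrist_force: [-1.3, -1.1, -0.8]
width: 0.935
```

```bash
python3 - <<'E'
from h import *
targetR((.464,.413,.004),tilt_R(-17.2,0,0))
shot('top','top13');shot('scene','scene13')
a=cv2.imread('pics/scene13.png');b=cv2.imread('pics/top13.png')
cv2.imwrite('pics/c13.png',np.hstack([cv2.resize(a[135:185,240:304],(400,312),interpolation=3),cv2.resize(b[240:290,155:219],(400,312),interpolation=3)]))
E
```

```text
from [0.4612 0.4106 0.0707] row [0.36, 0.22, 6.66] [-0.21, 0.44, 0.06] rows>= 1.6 w 0.935 F [-1.25 -1.05 -0.82] t 12.05 q [0.688, 0.306, 1.867, -0.001, 0.977, 0.988]
```

View pics/c13.png

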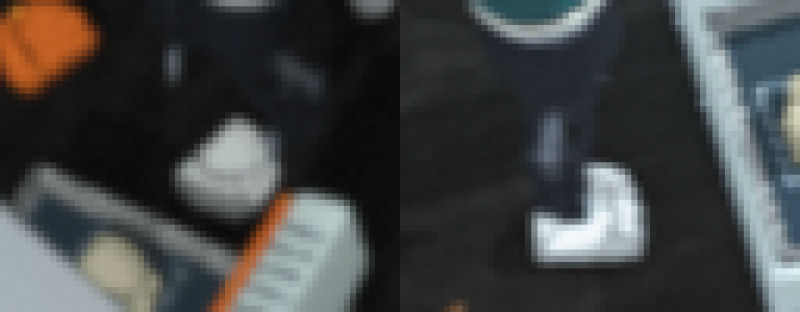

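Request:
servo_tool([
  [[0.2, 0.1, 3, -0.2, 0.4, 0], [0.36, 0.2, 5.5, -0.2, 0.4, 0], [0.36, 0.2, 6.4, -0.2, 0.4, 0], [0.36, 0.2, 6.7, -0.2, 0.4, 0], [0.36, 0.2, 6.7, -0.2, 0.4, 0]],
])

```text
time: 12.57
tool_pos: [0.464, 0.4149, 0.0055]
tcp_rot: [2.525, 1.868, 0.001]
wrist_force: [0.1, 0.2, -0.2]
width: 0.934
```

Request:
servo_tool([
  [[0, 0, 0, 0, 0, 0], [0, 0, 0, 0, 0, 0], [0, 0, 0, 0, 0, 0], [0, 0, 0, 0, 0, 0], [0, 0, 0, 0, 0, 0], [0, 0, 0, 0, 0, 0]],
], claw=4.5)

```text
time: 13.07
tool_pos: [0.4651, 0.4161, 0.0079]
tcp_rot: [-2.525, -1.869, -0.007]
wrist_force: [-1.0, -0.1, 6.0]
width: 0.616
```

```bash
python3 - <<'E'
from h import *
targetR((.464,.413,.06),tilt_R(-17.2,0,0))
E
```

```text
from [0.4651 0.4161 0.0079] row [-0.31, -0.0, -5.21] [0.13, -0.2, 0.2] rows>= 1.3 w 0.616 F [-1.05 -0.13  6.05] t 13.07 q [0.69, 0.388, 1.893, 0.0, 0.857, 0.987]
```

Same grip width as for A. Lift.

Request:
servo_tool([
  [[0, 0, 0, 0, 0, 0], [0, 0, -1, 0.1, -0.2, 0], [-0.3, 0, -2.5, 0.1, -0.2, 0], [-0.8, 0.2, -4.5, 0.1, -0.2, 0], [-1, 0.3, -6, 0.1, -0.2, 0], [-1, 0.3, -6, 0.1, -0.2, 0]],
])

```text
time: 13.57
tool_pos: [0.4676, 0.4071, 0.0732]
tcp_rot: [2.525, 1.868, 0.013]
wrist_force: [0.8, 0.8, -0.1]
width: 0.62
```

```bash
python3 - <<'E'
from h import *
st=bot.read_state();p=st['tool_pos'];R=Rn.from_rotvec(st['tcp_rot']).as_matrix();j=R[:,1]*np.sign(R[0,1]);l=np.array([-j[1],j[0],0]);z=p[2]-.0075
t=shot('top','top14');s=shot('scene','scene14')
a=cv2.imread('pics/scene14.png');b=cv2.imread('pics/top14.png')
ot=np.round(proj(t,p)).astype(int)-[20,12];os_=np.round(proj(s,p)).astype(int)-[20,15]
cv2.imwrite('pics/c14.png',np.hstack([cv2.resize(b[ot[1]:ot[1]+30,ot[0]:ot[0]+40],(720,540),interpolation=4)]))
for nm,c,o in(('t',t,ot),):
  for a_,b_,zz in[(-.0285,.033,z),(-.0285,-.033,z),(.0285,0,z+.016)]:
    P=p*[1,1,0]+j*a_+l*b_;P[2]=zz;print(nm,a_,b_,np.round((proj(c,P)-o+.5)*18))
targetR((.4512,.1793,.115),tilt_R(-.5,0,0))
E
```

```text
t -0.0285 0.033 [206. 363.]
t -0.0285 -0.033 [538. 357.]
t 0.0285 0 [379.  72.]
from [0.4657 0.4061 0.0696] row [-22.1, 5.26, -4.58] [0.16, -0.13, -16.52] rows>= 5.6 w 0.617 F [ 1.02  0.4  -0.66] t 13.67 q [0.677, 0.3, 1.876, -0.001, 0.962, 0.974]
```

View pics/c14.png

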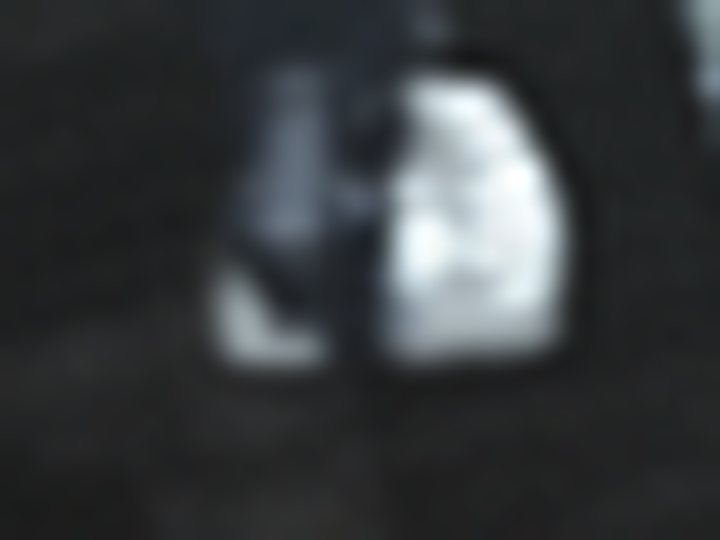

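Request:
servo_tool([
  [[0, 0, -2.2, 0, 0, 0], [-0.5, 0.1, -4.4, 0, 0, 0], [-3.5, 0.8, -4.8, 0, 0, -3], [-7, 1.7, -4.8, 0.1, -0.1, -6], [-10.5, 2.5, -4.8, 0.1, -0.1, -9], [-14, 3.3, -4.8, 0.1, -0.1, -12], [-17.5, 4.1, -4.7, 0.1, -0.1, -15], [-20.5, 4.9, -4.6, 0.1, -0.1, -16.5], [-21.8, 5.2, -4.6, 0.1, -0.1, -16.5], [-21.8, 5.2, -4.6, 0.1, -0.1, -16.5], [-21.8, 5.2, -4.6, 0.1, -0.1, -16.5]],
])

```text
time: 14.58
tool_pos: [0.4513, 0.182, 0.1146]
tcp_rot: [-2.234, -2.208, -0.001]
wrist_force: [-0.0, -0.2, -1.4]
width: 0.622
```

```bash
python3 - <<'E'
from h import *
targetR((.4512,.1823,.0685),tilt_R(-.5,0,0))
shot('top','top15')
b=cv2.imread('pics/top15.png');cv2.imwrite('pics/c15.png',cv2.resize(b[215:275,195:285],None,fx=8,fy=8,interpolation=2))
E
```

```text
from [0.4513 0.182  0.1146] row [0.02, -0.01, 4.61] [0.01, -0.05, -0.16] rows>= 1.1 w 0.622 F [-0.04 -0.17 -1.39] t 14.58 q [0.332, 0.013, 2.117, 0.001, 1.011, 0.343]
```

View pics/c15.png

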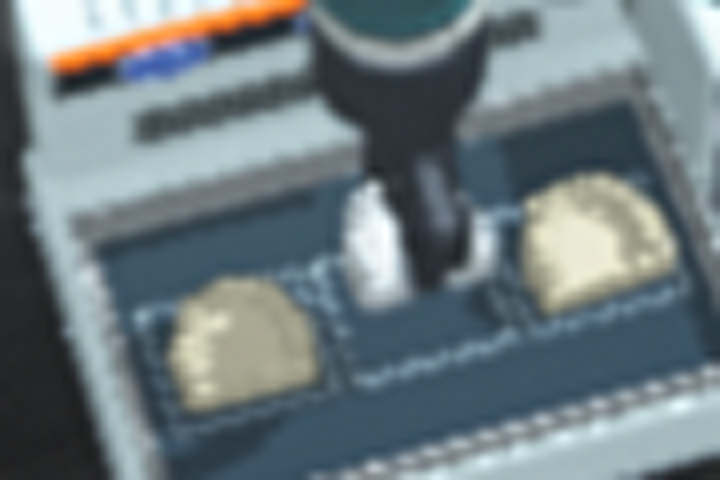

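```bash
python3 - <<'E'
from h import *
t=load('top15')
W=lambda u,v,z:pix2world(t,(195+u/8-.45,215+v/8-.45),z)
for nm,q in(('A',[(182,413),(320,388)]),('C',[(543,316),(678,280)])):
    a,b=[W(*k,.059) for k in q];d=(b-a)/np.linalg.norm(a-b);n=np.array([-d[1],d[0],0])
    print(nm,np.linalg.norm(a-b).round(4),'yaw',np.degrees(np.arctan2(n[1],n[0])).round(1),((a+b)/2+n*.0285).round(4))
for q in[(355,382),(520,335),(340,265),(500,213),(700,288),(140,315),(170,432)]:print(q,W(*q,.059).round(4))
E
```

```text
A 0.0632 yaw -6.6 [0.4527 0.2616 0.059 ]
C 0.0653 yaw -1.3 [0.4525 0.0922 0.059 ]
(355, 382) [0.4188 0.2176 0.059 ]
(520, 335) [0.4185 0.1388 0.059 ]
(340, 265) [0.4808 0.2054 0.059 ]
(500, 213) [0.4844 0.1262 0.059 ]
(700, 288) [0.4159 0.0522 0.059 ]
(140, 315) [0.484  0.3004 0.059 ]
(170, 432) [0.4203 0.3041 0.059 ]
```

Request:
servo_tool([
  [[0, 0, 1.5, 0, 0, 0], [0, 0, 3, 0, 0, 0], [0, 0, 4, 0, 0, 0], [0, 0, 4.6, 0, 0, 0], [0, 0, 4.8, 0, 0, 0], [0, 0, 4.8, 0, 0, 0]],
])

```text
time: 15.13
tool_pos: [0.4516, 0.1838, 0.0671]
tcp_rot: [-2.231, -2.211, -0.001]
wrist_force: [0.4, 0.1, -1.3]
width: 0.613
```

Request:
servo_tool([
  [[-0.15, 0, 0.1, 0, 0, 0], [-0.15, 0, 0.2, 0, 0, 0], [-0.15, 0, 0.3, 0, 0, 0], [-0.15, 0, 0.3, 0, 0, 0]],
])

```text
time: 15.47
tool_pos: [0.452, 0.1837, 0.0668]
tcp_rot: [-2.23, -2.21, -0.003]
wrist_force: [-8.2, -0.2, 17.8]
width: 0.62
```

Request:
servo_tool([
  [[0, 0, 0, 0, 0, 0], [0, 0, 0, 0, 0, 0], [0, 0, 0, 0, 0, 0], [0, 0, 0, 0, 0, 0]],
], claw=7.6)

```text
time: 15.8
tool_pos: [0.4521, 0.1838, 0.0666]
tcp_rot: [-2.23, -2.21, -0.003]
wrist_force: [-0.3, -0.2, 0.1]
width: 0.889
```

Request:
servo_tool([
  [[0, 0, -1, 0, 0, 0], [0, 0, -2.5, 0, 0, 0], [0, 0, -4.5, 0, 0, 0], [0, 0, -6, 0, 0, 0], [0, 0, -6, 0, 0, 0]],
])

```text
time: 16.22
tool_pos: [0.4549, 0.1846, 0.1305]
tcp_rot: [2.231, 2.211, 0.012]
wrist_force: [0.5, -0.4, 1.0]
width: 0.889
```

```bash
python3 - <<'E'
from h import *
targetR((.455,-.04,.145),tilt_R(0,0,0))
shot('top','top16');shot('scene','scene16')
b=cv2.imread('pics/top16.png');cv2.imwrite('pics/c16.png',cv2.resize(b[215:275,195:285],None,fx=8,fy=8,interpolation=2))
b=cv2.imread('pics/scene16.png');cv2.imwrite('pics/d16.png',cv2.resize(b[155:265,190:310],None,fx=6,fy=5,interpolation=2))
E
```

```text
from [0.4549 0.1846 0.1305] row [-22.45, 0.23, -1.55] [0.36, -0.28, -0.52] rows>= 5.4 w 0.889 F [ 0.48 -0.44  1.01] t 16.22 q [0.333, -0.003, 2.1, 0.003, 1.037, 0.341]
```

View pics/c16.png

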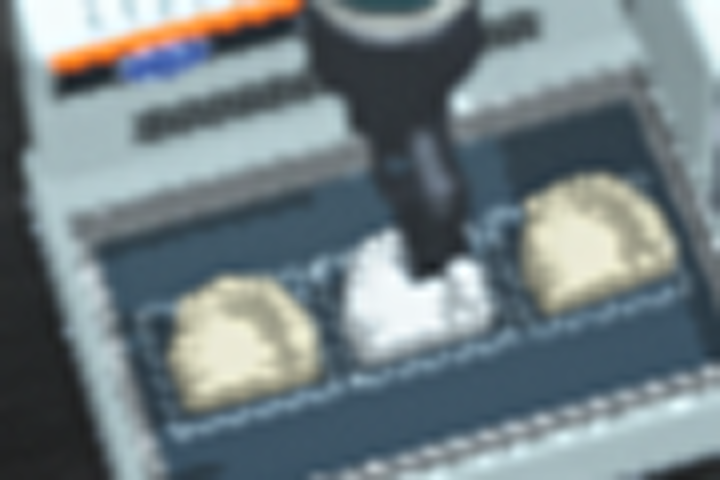

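View pics/d16.png

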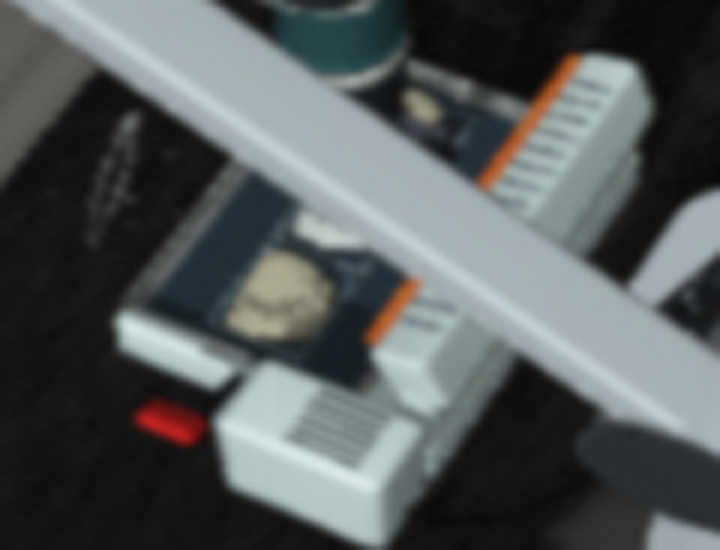

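```bash
python3 - <<'E'
from h import *
t=load('top16')
W=lambda u,v,z:pix2world(t,(195+u/8-.45,215+v/8-.45),z)
for nm,q in(('A',[(184,413),(320,384)]),('B',[(362,363),(494,330)]),('C',[(543,316),(678,280)])):
    a,b=[W(*k,.059) for k in q];d=(b-a)/np.linalg.norm(a-b);n=np.array([-d[1],d[0],0])
    print(nm,np.linalg.norm(a-b).round(4),'yaw',np.degrees(np.arctan2(n[1],n[0])).round(1),((a+b)/2+n*.0285).round(4))
s=load('scene16')
W=lambda u,v,z:pix2world(s,(190+u/6-.45,155+v/5-.45),z).round(4)
print('paddle corners',[W(*k,.119) for k in[(155,402),(207,420),(192,445),(135,418)]],W(172,422,.119))
print('pod',W(262,362,.13),W(217,425,.13),W(370,485,.13),W(425,425,.13))
E
python3 - <<'E'
import cv2
b=cv2.imread('pics/scene16.png');cv2.imwrite('pics/p16.png',cv2.resize(b[215:270,205:275],None,fx=10,fy=10,interpolation=2))
E
```

```text
A 0.0627 yaw -4.5 [0.4537 0.2619 0.059 ]
B 0.0624 yaw -2.3 [0.4545 0.1792 0.059 ]
C 0.0653 yaw -1.3 [0.4525 0.0922 0.059 ]
paddle corners [array([ 0.4376, -0.0349,  0.119 ]), array([ 0.4728, -0.0323,  0.119 ]), array([ 0.4747, -0.0535,  0.119 ]), array([ 0.4334, -0.0516,  0.119 ])] [ 0.4548 -0.0437  0.119 ]
pod [0.4822 0.0196 0.13  ] [ 0.4831 -0.0365  0.13  ] [ 0.5865 -0.0335  0.13  ] [0.5936 0.0226 0.13  ]
```

View pics/p16.png

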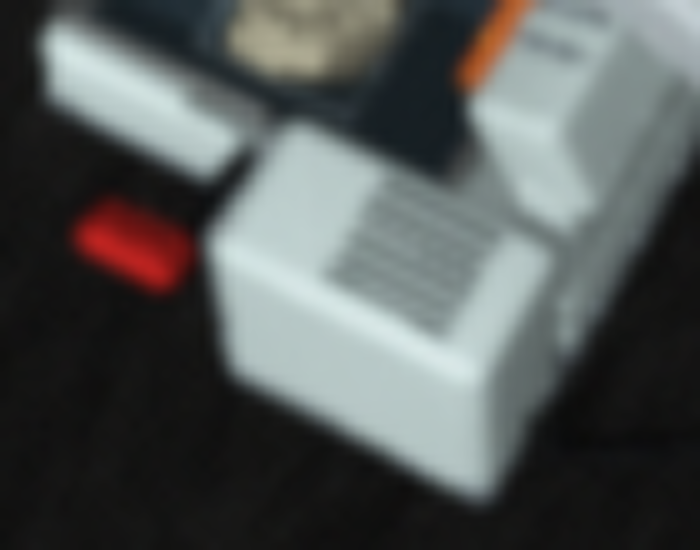

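```bash
python3 - <<'E'
from h import *
targetR((.454,-.047,.155),tilt_R(0,0,0));print(EW((.454,-.047,.155))[2],EW((.454,.06,.15))[2])
E
```

```text
from [0.4527 0.1838 0.1273] row [-23.07, 0.34, -2.84] [0.1, -0.19, -0.52] rows>= 5.6 w 0.89 F [-0.24 -0.92  0.15] t 16.32 q [0.333, -0.0, 2.104, 0.003, 1.035, 0.341]
0.08154400960479838 0.08409583189493763
```

Request:
servo_tool([
  [[0, 0, -1.5, 0, 0, 0], [-2, 0, -2.8, 0, 0, 0], [-6, 0.1, -2.8, 0, -0.1, 0], [-10, 0.1, -2.8, 0, -0.1, 0], [-14, 0.2, -2.8, 0.1, -0.2, -0.5], [-18, 0.3, -2.8, 0.1, -0.2, -0.5], [-21.5, 0.3, -2.8, 0.1, -0.2, -0.5], [-23, 0.3, -2.8, 0.1, -0.2, -0.5], [-23, 0.3, -2.8, 0.1, -0.2, -0.5], [-23, 0.3, -2.8, 0.1, -0.2, -0.5]],
], claw=0)

```text
time: 17.15
tool_pos: [0.4525, -0.0468, 0.1532]
tcp_rot: [-2.223, -2.216, 0.002]
wrist_force: [0.6, -0.3, -0.2]
width: 0.001
```

```bash
python3 - <<'E'
from h import *
targetR((.454,-.047,.135),tilt_R(0,0,0))
shot('top','top17');shot('scene','scene17')
b=cv2.imread('pics/top17.png');cv2.imwrite('pics/c17.png',cv2.resize(b[190:280,190:320],None,fx=6,fy=6,interpolation=2))
b=cv2.imread('pics/scene17.png');cv2.imwrite('pics/d17.png',cv2.resize(b[155:265,190:310],None,fx=6,fy=5,interpolation=2))
E
```

```text
from [ 0.4525 -0.0468  0.1532] row [-0.03, 0.15, 1.82] [-0.15, -0.03, -0.18] rows>= 0.4 w 0.001 F [ 0.63 -0.27 -0.24] t 17.15 q [-0.158, -0.093, 2.14, 0.0, 1.097, -0.155]
```

View pics/c17.png

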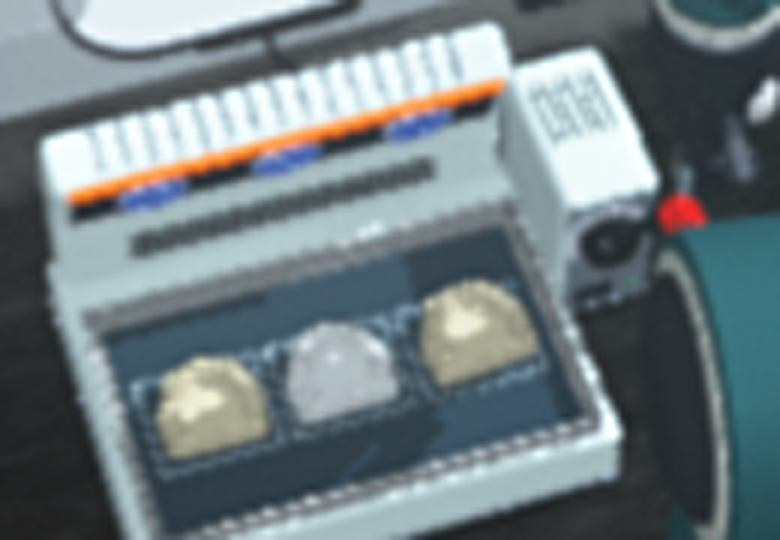

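View pics/d17.png

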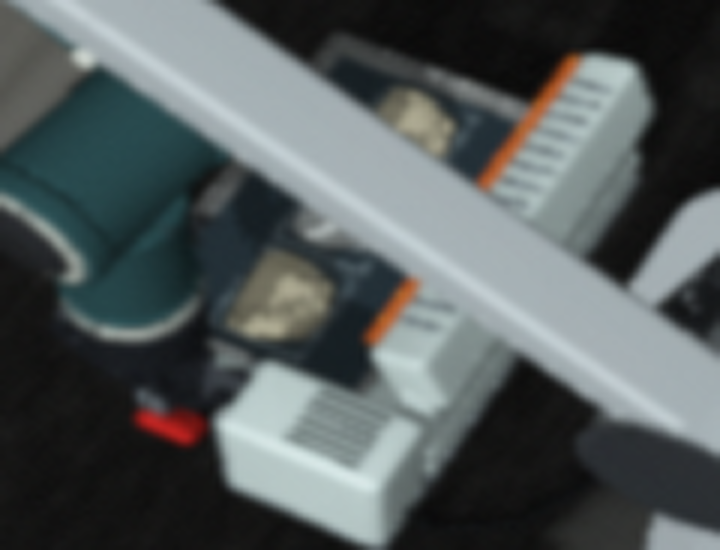

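```bash
python3 - <<'E'
from h import *
t=load('top17')
W=lambda u,v,z:pix2world(t,(190+u/6-.45,190+v/6-.45),z).round(4)
print(W(610,238,.092),W(683,213,.119),W(680,185,.153),W(683,230,.11))
E
```

```text
[ 0.4734 -0.0041  0.092 ] [ 0.4594 -0.0451  0.119 ] [ 0.4577 -0.0397  0.153 ] [ 0.4533 -0.0433  0.11  ]
```

Request:
servo_tool([
  [[0, 0.1, 0.8, 0, 0, 0], [0, 0.1, 1.5, 0, 0, 0], [0, 0.1, 2.0, 0, 0, 0], [0, 0.1, 2.4, 0, 0, 0], [0, 0.1, 2.4, 0, 0, 0]],
])

```text
time: 17.67
tool_pos: [0.4527, -0.0448, 0.128]
tcp_rot: [-2.218, -2.22, 0.004]
wrist_force: [0.6, -1.4, -0.3]
width: -0.002
```

Request:
servo_tool([
  [[-0.2, 0.1, 0.4, 0, 0, 0], [-0.2, 0.1, 0.8, 0, 0, 0], [-0.2, 0.1, 1.2, 0, 0, 0], [-0.2, 0.1, 1.2, 0, 0, 0]],
])

```text
time: 18.0
tool_pos: [0.4547, -0.0475, 0.1165]
tcp_rot: [-2.219, -2.221, 0.003]
wrist_force: [0.3, -1.0, 3.3]
width: 0.002
```

Contact made. Press on.

Request:
servo_tool([
  [[0, 0, 0.5, 0, 0, 0], [0, 0, 1.0, 0, 0, 0], [0, 0, 1.5, 0, 0, 0], [0, 0, 2.0, 0, 0, 0], [0, 0, 2.0, 0, 0, 0]],
])

```text
time: 18.42
tool_pos: [0.4554, -0.048, 0.0964]
tcp_rot: [-2.22, -2.222, 0.002]
wrist_force: [0.6, -2.7, 5.1]
width: 0.001
```

Request:
servo_tool([
  [[0, 0, 0.5, 0, 0, 0], [0, 0, 1.0, 0, 0, 0], [0, 0, 1.4, 0, 0, 0], [0, 0, 1.6, 0, 0, 0], [0, 0, 1.6, 0, 0, 0]],
])

```text
time: 18.83
tool_pos: [0.4561, -0.0479, 0.0847]
tcp_rot: [-2.22, -2.222, 0.002]
wrist_force: [-15.2, 0.4, 35.7]
width: 0.003
```

```bash
python3 - <<'E'
from h import *
targetR((.454,-.047,.078),tilt_R(0,0,0))
shot('top','top18');shot('scene','scene18')
b=cv2.imread('pics/top18.png');cv2.imwrite('pics/c18.png',cv2.resize(b[190:270,250:330],None,fx=7,fy=7,interpolation=2))
E
```

```text
from [ 0.4561 -0.0479  0.0847] row [0.09, -0.21, 0.67] [-0.06, 0.03, 0.06] rows>= 0.2 w 0.003 F [-15.18   0.44  35.74] t 18.83 q [-0.159, -0.002, 2.195, -0.001, 0.949, -0.159]
```

View pics/c18.png

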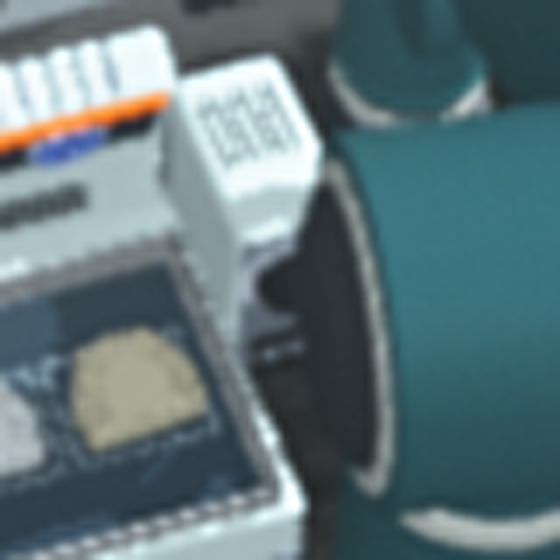

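```bash
python3 - <<'E'
import cv2
b=cv2.imread('pics/scene18.png');cv2.imwrite('pics/d18.png',cv2.resize(b[205:265,190:270],None,fx=9,fy=9,interpolation=2))
E
```

```text
(no output)
```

View pics/d18.png

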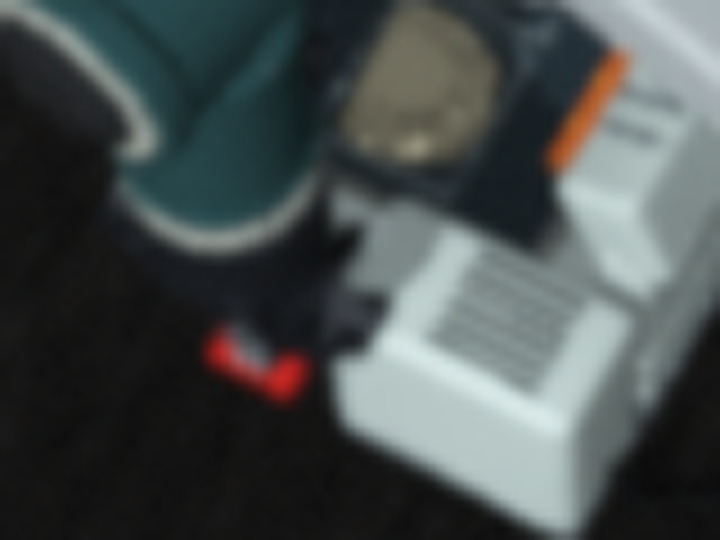

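```bash
python3 - <<'E'
from h import *
def pts(c,o,sc,th):
    r=[]
    ph=.52-th;u=np.array([0,-np.cos(ph),np.sin(ph)]);w=np.array([0,np.sin(ph),np.cos(ph)])
    for x in(.436,.476):
        for L in(.035,.059):
            for h in (.0045,-.0045):
                r.append(np.round((proj(c,np.array([x,-.0035,.092])+u*L+w*h)-o+.5)*sc).astype(int).tolist())
    return r
print(pts(load('scene16'),[205,215],10,0))
for th in(.5,.64,.8,.96,1.03):print(th,pts(load('scene18'),[190,205],9,th))
E
```

```text
[[111, 202], [107, 220], [79, 235], [74, 253], [205, 249], [200, 267], [174, 283], [169, 302]]
0.5 [[230, 300], [232, 309], [200, 348], [202, 357], [314, 343], [315, 352], [284, 391], [286, 400]]
0.64 [[231, 306], [234, 312], [201, 356], [205, 362], [314, 348], [317, 355], [285, 399], [288, 405]]
0.8 [[232, 310], [237, 314], [205, 362], [210, 365], [316, 353], [320, 356], [289, 405], [293, 408]]
0.96 [[235, 313], [242, 313], [210, 365], [217, 365], [318, 355], [324, 355], [294, 408], [300, 408]]
1.03 [[237, 314], [244, 312], [213, 366], [220, 364], [320, 356], [326, 354], [296, 408], [303, 407]]
```

Request:
servo_tool([
  [[0, 0, -0.5, 0, 0, 0], [0, 0, -2, 0, 0, 0], [-0.3, 0, -4, 0, 0, 0], [-0.5, 0, -6, 0, 0, 0], [-0.5, 0, -6, 0, 0, 0]],
])

```text
time: 19.35
tool_pos: [0.4585, -0.0531, 0.1482]
tcp_rot: [2.218, 2.219, 0.005]
wrist_force: [0.5, 0.2, 0.4]
width: 0.002
```

```bash
python3 - <<'E'
from h import *
targetR((.455,-.052,.145),tilt_R(90,8,0));print(EWR((.455,-.052,.145),tilt_R(90,8,0))[2])
E
```

```text
from [ 0.4585 -0.0531  0.1482] row [0.11, -0.36, 0.32] [-6.08, -6.01, -89.81] rows>= 12.6 w 0.002 F [0.49 0.2  0.4 ] t 19.35 q [-0.169, -0.079, 2.137, 0.0, 1.078, -0.17]
0.1111446739546258
```

Request:
servo_tool([
  [[0, -0.2, 0, -0.5, -0.5, -7], [0, -0.4, 0, -1, -1, -14], [0, -0.4, 0, -1.5, -1.5, -21], [0, -0.4, 0, -2, -2, -28], [0, -0.4, 0, -2.5, -2.5, -35], [0, -0.4, 0, -3, -3, -42], [0, -0.4, 0, -3.5, -3.5, -49], [0, -0.4, 0, -4, -4, -56], [0, -0.4, 0, -4.5, -4.5, -63], [0, -0.4, 0, -5, -5, -70], [0, -0.4, 0, -5.5, -5.5, -77], [0.1, -0.4, 0.2, -6, -6, -84], [0.1, -0.4, 0.3, -6, -6, -89.8], [0.1, -0.4, 0.3, -6, -6, -89.8]],
])

```text
time: 20.52
tool_pos: [0.4531, -0.0517, 0.1434]
tcp_rot: [-0.003, 3.006, 0.0]
wrist_force: [0.1, -0.5, -1.1]
width: 0.003
```

```bash
python3 - <<'E'
from h import *
targetR((.455,-.052,.115),tilt_R(90,8,0))
shot('top','top19');shot('scene','scene19')
b=cv2.imread('pics/top19.png');cv2.imwrite('pics/c19.png',cv2.resize(b[190:270,250:330],None,fx=7,fy=7,interpolation=2))
b=cv2.imread('pics/scene19.png');cv2.imwrite('pics/d19.png',cv2.resize(b[205:265,190:270],None,fx=7,fy=7,interpolation=2))
st=bot.read_state();R=Rn.from_rotvec(st['tcp_rot']);print(R.inv().apply([0,0,-1]).round(3))
E
```

```text
from [ 0.4531 -0.0517  0.1434] row [0.2, -0.04, 2.84] [0.03, -0.22, 0.1] rows>= 0.7 w 0.003 F [ 0.05 -0.47 -1.1 ] t 20.52 q [-0.188, -0.177, 2.238, 0.032, 0.947, -1.777]
[ 0.136 -0.     0.991]
```

View pics/c19.png

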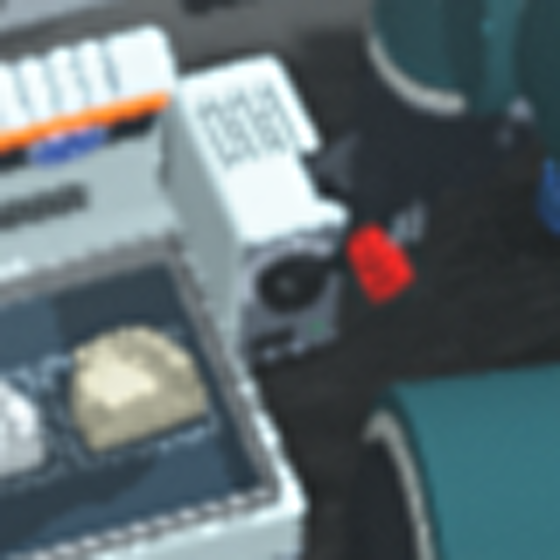

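View pics/d19.png

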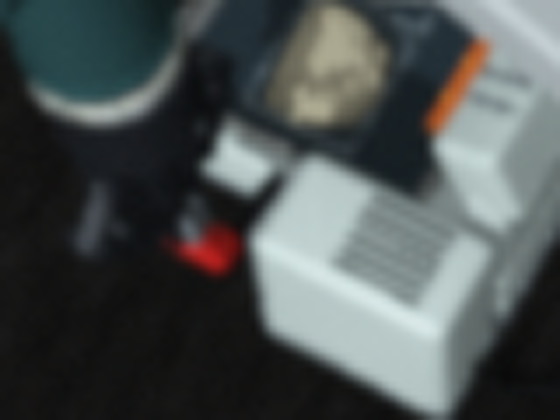

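```bash
python3 - <<'E'
from h import *
t=load('top19');f=lambda P:((proj(t,P)-[250,190]+.5)*7).round()
print('tip',f((.4531,-.0517,.1434)),'tip lower',f((.4531,-.0517,.137)))
for x in(.436,.476):
  for L in(.035,.059):
    print('paddle',x,L,f((x,-.0035-L*np.cos(.52),.0965+L*np.sin(.52))))
print('dial',f((.47,-.0035,.092)))
E
```

```text
tip [397. 228.] tip lower [396. 235.]
paddle 0.436 0.035 [373. 295.]
paddle 0.436 0.059 [412. 271.]
paddle 0.476 0.035 [345. 236.]
paddle 0.476 0.059 [383. 212.]
dial [293. 283.]
```

Request:
servo_tool([
  [[0.2, 0, 0.9, 0, 0, 0], [0.35, 0, 1.7, 0, 0, 0], [0.45, 0, 2.3, 0, 0, 0], [0.5, 0, 2.7, 0, 0, 0], [0.5, 0, 2.7, 0, 0, 0]],
])

```text
time: 21.03
tool_pos: [0.4527, -0.0554, 0.1169]
tcp_rot: [0.002, 3.005, -0.012]
wrist_force: [-5.1, -14.1, 9.3]
width: -0.003
```

Request:
servo_tool([
  [[0.1, 0, 0.5, 0, 0, 0], [0.15, 0, 1.0, 0, 0, 0], [0.2, 0, 1.5, 0, 0, 0], [0.2, 0, 1.5, 0, 0, 0]],
])

```text
time: 21.37
tool_pos: [0.4532, -0.0563, 0.1013]
tcp_rot: [0.004, 3.004, -0.013]
wrist_force: [0.0, -1.8, 4.2]
width: -0.0
```

Request:
servo_tool([
  [[0.1, 0, 0.4, 0, 0, 0], [0.1, 0, 0.8, 0, 0, 0], [0.1, 0, 0.8, 0, 0, 0]],
])

```text
time: 21.62
tool_pos: [0.4532, -0.0564, 0.0926]
tcp_rot: [0.004, 3.004, -0.014]
wrist_force: [1.0, -2.9, 1.9]
width: 0.001
```

Request:
servo_tool([
  [[0.05, 0.2, 0.3, 0, 0, 0], [0.1, 0.3, 0.6, 0, 0, 0], [0.1, 0.3, 0.8, 0, 0, 0], [0.1, 0.3, 0.8, 0, 0, 0]],
])

```text
time: 21.95
tool_pos: [0.454, -0.054, 0.0848]
tcp_rot: [0.004, 3.003, -0.016]
wrist_force: [-0.8, -4.6, 5.2]
width: 0.002
```

```bash
python3 - <<'E'
from h import *
targetR((.455,-.053,.08),tilt_R(90,8,0))
shot('top','top20');shot('scene','scene20')
b=cv2.imread('pics/top20.png');cv2.imwrite('pics/c20.png',cv2.resize(b[190:270,250:330],None,fx=7,fy=7,interpolation=2))
t=load('top20');f=lambda P:((proj(t,P)-[250,190]+.5)*7).round().tolist()
for th in(.5,.64,.8,.96,1.03):
  ph=.52-th
  print(th,[f((x,-.0035-L*np.cos(ph)+.0045*np.sin(ph),.092+L*np.sin(ph)+.0045*np.cos(ph))) for x in(.436,.476) for L in(.035,.059)])
E
```

```text
from [ 0.454  -0.054   0.0848] row [-0.03, 0.11, 0.49] [-0.6, -0.06, -0.09] rows>= 0.1 w 0.002 F [-0.77 -4.62  5.23] t 21.95 q [-0.184, -0.098, 2.293, 0.021, 0.808, -1.766]
0.5 [[379.0, 311.0], [421.0, 298.0], [351.0, 252.0], [393.0, 239.0]]
0.64 [[379.0, 316.0], [420.0, 307.0], [351.0, 257.0], [392.0, 248.0]]
0.8 [[377.0, 322.0], [417.0, 317.0], [349.0, 263.0], [389.0, 259.0]]
0.96 [[374.0, 328.0], [411.0, 328.0], [347.0, 270.0], [383.0, 270.0]]
1.03 [[373.0, 331.0], [407.0, 333.0], [345.0, 272.0], [379.0, 275.0]]
```

View pics/c20.png

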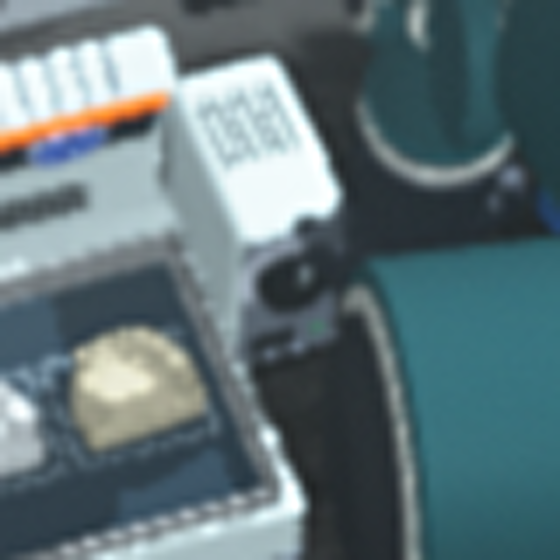

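Request:
servo_tool([
  [[0, 0.1, 0.15, 0, 0, 0], [0, 0.1, 0.3, 0, 0, 0], [0, 0.1, 0.3, 0, 0, 0]],
])

```text
time: 22.3
tool_pos: [0.4544, -0.0533, 0.082]
tcp_rot: [0.003, 3.003, -0.017]
wrist_force: [-1.6, -3.6, 4.2]
width: 0.0
```

Request:
servo_tool([
  [[0, 0.1, 0.15, 0, 0, 0], [0, 0.1, 0.25, 0, 0, 0], [0, 0.1, 0.25, 0, 0, 0]],
])

```text
time: 22.55
tool_pos: [0.4546, -0.0523, 0.0793]
tcp_rot: [0.003, 3.003, -0.017]
wrist_force: [-1.2, -3.7, 4.2]
width: 0.001
```

```bash
python3 - <<'E'
from h import *
shot('scene','scene21')
b=cv2.imread('pics/scene21.png');cv2.imwrite('pics/d21.png',cv2.resize(b[205:265,190:270],None,fx=9,fy=9,interpolation=2))
E
```

```text
(no output)
```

View pics/d21.png

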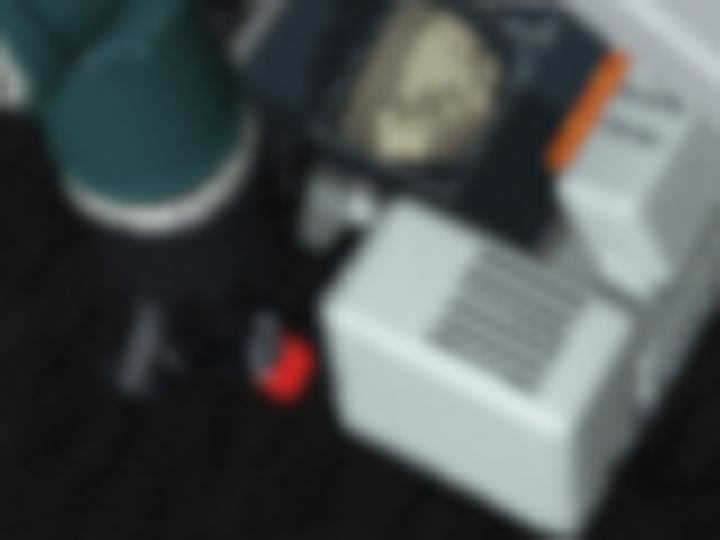

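Request:
servo_tool([
  [[0, 0.05, 0.15, 0, 0, 0], [0, 0.05, 0.25, 0, 0, 0], [0, 0.05, 0.25, 0, 0, 0]],
])

```text
time: 22.85
tool_pos: [0.4547, -0.0516, 0.0766]
tcp_rot: [0.003, 3.004, -0.016]
wrist_force: [-2.3, -3.0, 5.1]
width: 0.001
```

Request:
servo_tool([
  [[0, 0.05, 0.1, 0, 0, 0], [0, 0.05, 0.2, 0, 0, 0], [0, 0.05, 0.2, 0, 0, 0]],
])

```text
time: 23.1
tool_pos: [0.4548, -0.0509, 0.0746]
tcp_rot: [0.003, 3.005, -0.016]
wrist_force: [-2.4, -2.7, 7.5]
width: -0.0
```

Request:
servo_tool([
  [[0, 0, 0.1, 0, 0, 0], [0, 0, 0.2, 0, 0, 0], [0, 0, 0.2, 0, 0, 0]],
])

```text
time: 23.35
tool_pos: [0.4551, -0.0508, 0.0735]
tcp_rot: [0.003, 3.005, -0.015]
wrist_force: [-7.3, -2.4, 13.4]
width: 0.003
```

Request:
servo_tool([
  [[0, 0, 0.1, 0, 0, 0], [0, 0, 0.2, 0, 0, 0], [0, 0, 0.2, 0, 0, 0]],
])

```text
time: 23.6
tool_pos: [0.4554, -0.0508, 0.0731]
tcp_rot: [0.003, 3.006, -0.015]
wrist_force: [-10.0, -3.6, 19.8]
width: -0.002
```

```bash
python3 - <<'E'
from h import *
shot('scene','scene22');shot('top','top22')
b=cv2.imread('pics/scene22.png');t=cv2.imread('pics/top22.png')
cv2.imwrite('pics/d22.png',np.hstack([cv2.resize(b[215:260,195:245],(400,360),interpolation=2),cv2.resize(t[205:270,205:277],(400,360),interpolation=2)]))
f=lambda P:((proj(load('scene22'),P)-[195,215]+.5)*8).round().astype(int).tolist()
for th in(.8,.96,1.03):
  ph=.52-th
  print(th,[f((x,-.0035-L*np.cos(ph)+h*np.sin(ph),.092+L*np.sin(ph)+h*np.cos(ph))) for x in(.436,.476) for L in(.035,.059) for h in (.0045,-.0045)])
E
```

```text
0.8 [[166, 196], [171, 199], [142, 242], [147, 245], [241, 234], [245, 236], [217, 280], [221, 283]]
0.96 [[169, 198], [175, 198], [147, 245], [153, 245], [243, 236], [248, 236], [221, 283], [226, 282]]
1.03 [[170, 199], [177, 198], [150, 245], [156, 244], [244, 236], [250, 235], [223, 283], [229, 281]]
```

View pics/d22.png

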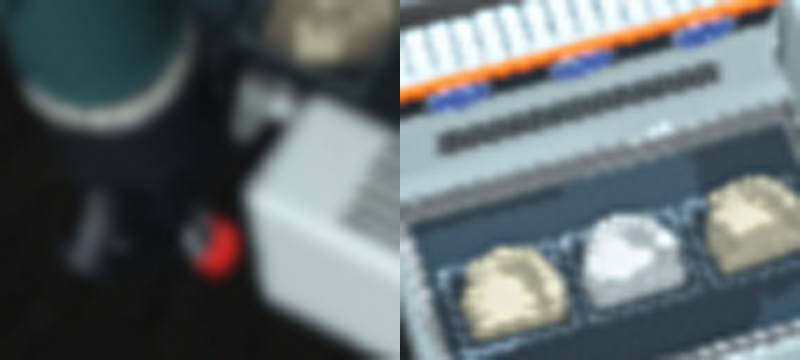

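```bash
python3 - <<'E'
import cv2,numpy as np
L=[]
for n in('top19','top20','top22'):
    b=cv2.imread(f'pics/{n}.png');L.append(cv2.resize(b[217:243,280:305],(266,277),interpolation=2))
cv2.imwrite('pics/e22.png',np.hstack(L))
E
```

```text
(no output)
```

View pics/e22.png

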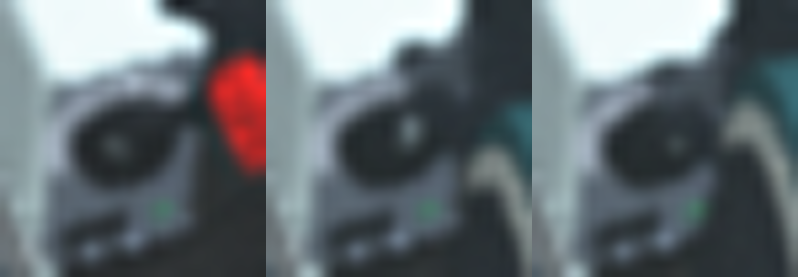

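Request:
servo_tool([
  [[0, 0, 0.12, 0, 0, 0], [0, 0, 0.12, 0, 0, 0], [0, 0, 0.12, 0, 0, 0], [0, 0, 0.12, 0, 0, 0], [0, 0, 0.12, 0, 0, 0], [0, 0, 0.12, 0, 0, 0], [0, 0, 0.12, 0, 0, 0], [0, 0, 0.12, 0, 0, 0], [0, 0, 0.12, 0, 0, 0], [0, 0, 0.12, 0, 0, 0], [0, 0, 0.12, 0, 0, 0], [0, 0, 0.12, 0, 0, 0], [0, 0, 0.12, 0, 0, 0], [0, 0, 0.12, 0, 0, 0], [0, 0, 0.12, 0, 0, 0], [0, 0, 0.12, 0, 0, 0], [0, 0, 0.12, 0, 0, 0], [0, 0, 0.12, 0, 0, 0]],
])

```text
time: 25.2
tool_pos: [0.4554, -0.0507, 0.0733]
tcp_rot: [0.003, 3.007, -0.015]
wrist_force: [-9.7, -1.9, 17.4]
width: 0.0
```

```bash
python3 - <<'E'
from h import *
shot('top','top23');shot('scene','scene23')
L=[]
for n in('top12','top17','top23'):
    b=cv2.imread(f'pics/{n}.png');L.append(cv2.resize(b[217:243,280:305],(266,277),interpolation=2))
cv2.imwrite('pics/e23.png',np.hstack(L))
b=cv2.imread('pics/scene23.png');t=cv2.imread('pics/top23.png')
cv2.imwrite('pics/d23.png',np.hstack([cv2.resize(b[155:275,185:305],(400,400),interpolation=2),cv2.resize(t[205:270,205:270],(400,400),interpolation=2)]))
E
```

```text
(no output)
```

View pics/e23.png

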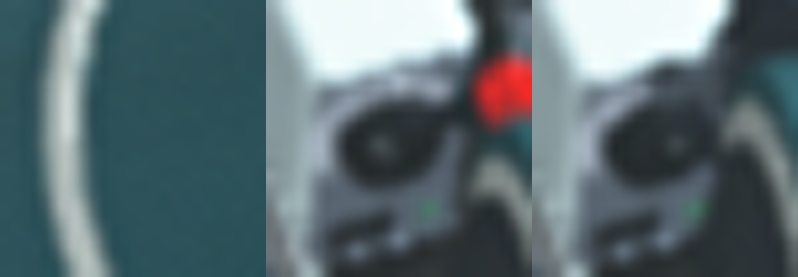

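View pics/d23.png

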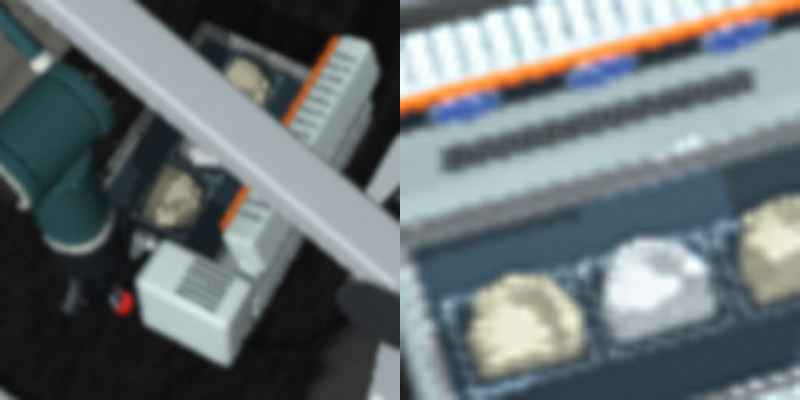

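Request:
servo_tool([
  [[0, 0, 0.12, 0, 0, 0], [0, 0, 0.12, 0, 0, 0], [0, 0, 0.12, 0, 0, 0], [0, 0, 0.12, 0, 0, 0], [0, 0, 0.12, 0, 0, 0], [0, 0, 0.12, 0, 0, 0], [0, 0, 0.12, 0, 0, 0], [0, 0, 0.12, 0, 0, 0], [0, 0, 0.12, 0, 0, 0], [0, 0, 0.12, 0, 0, 0], [0, 0, 0.12, 0, 0, 0], [0, 0, 0.12, 0, 0, 0], [0, 0, 0.12, 0, 0, 0], [0, 0, 0.12, 0, 0, 0], [0, 0, 0.12, 0, 0, 0], [0, 0, 0.12, 0, 0, 0]],
])

```text
time: 26.63
tool_pos: [0.4553, -0.0507, 0.0733]
tcp_rot: [0.002, 3.008, -0.015]
wrist_force: [-7.8, -2.5, 17.7]
width: -0.002
```

```bash
python3 -c "
from workcell import bot,finish_job
s=bot.read_state();print(s['time'],s['tool_pos'],s['wrist_force'])
print(finish_job())"
```

```text
26.6333 [ 0.45527385 -0.05072904  0.07327465] [-7.77632423 -2.51641573 17.67149905]
the job is handed in; nothing more can be done
None
```

I handed the job in at 26.6 s with all three models in the row and the red paddle still held down, by my checks at its end stop just past the third click. The hand-in gave no verdict.

- **Models:** The beige model is in the left frame and the white one in the middle frame, both lowered to contact before release, front teeth towards the lamp head. I did not touch the right-hand model. I had to move the white model closer with a tilted grip first, because reaching it straight down would have brought the arm too near the lamp bar.
- **Row check:** The last pictures show all three inside their frames. My measurements put them within about 3 mm of the frame centres. The turn readings were −1° to −7° (limit about 11°). They are coarse, and the left model's were the largest (−6.6°, then −4.5°).
- **Dial:** The first press met 36 N, probably from the gripper touching the top of the control pod. I let the dial return, turned the gripper a quarter and pressed again, until it met a hard stop with the fingertip 73 mm above the worktop. I held it there for about 3 s with a steady 17 to 18 N.
- **Not confirmed:** I could not read the dial angle directly because the arm hid the paddle from the top camera. That it is beyond 0.88 rad rests on the fingertip height, which was slightly lower than I expected at the end stop. The mark on the dial had also visibly moved, but I could not turn that into an angle.
- **Pin holder, jar and bur block:** I steered clear of all three but did not measure their positions again at the end.

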